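# Pack the half bottle into the sprung presentation case

### The arm

A 7-joint arm with a two-finger parallel gripper is mounted at the origin on the work surface. World frame = base frame: x ahead of the robot, y to its left, z up, the work surface at z = 0. Lengths are in m, angles in rad, forces in N, time in s.
With the tool pointing down it reaches from about 0.425 to 1.025 m from the base axis. Payload 3.6 kg.
Tool frame: the origin (TCP) lies midway between the tips of the shut fingers; the grasp point (between the pads) lies 19 mm behind it; z points along the fingers, y is the direction in which the jaws open and shut (so a half turn about z gives the same grasp; the last joint's range is limited). The gripper opens to 85 mm and grips with 20 to 120 N. Pads are 22 mm wide; open, the fingers measure 114 mm over their backs; the gripper's body (76 mm by 85 mm) begins 54 mm behind the grasp point. The pads swing forward as they close: fully open they stand 13 mm farther back than shut.
Start: joints at [-1.337, 0.591, 0.048, 1.609, -0.033, 0.943, -0.034], TCP at [0.233, 0.686, 0.197] pointing down, gripper open.
Joint ranges: [-2.69, 2.69], [-0.47, 2.24], [-1.27, 1.36], [0.19, 2.51], [-1.53, 4.68], [0.08, 2.07], [-3.09, 3.09]. Speed limits (rad/s): [2.57, 2.57, 3.14, 3.14, 3.14, 3.14, 3.14].

### API

Orientations are given as a unit quaternion [x, y, z, w].
In Python, from cell import env, eyes gives the robot as it stands.
- The arm moves only by the tool carry_out, never from a script. Its argument "deltas" is a list of rows, each an object with "hand": the finger opening in cm, from 0 to 8.54; "offset": the shift along the tool's x, y, z in cm, a list of three; "roll": the turn about the tool's z in rad. In form: [{"hand": hand, "offset": [tx, ty, tz], "roll": roll}, ...]. A call has 1 to 10 rows; each row is the pose to reach, as a shift and turn from the pose measured when the call began, along the tool's axes at that moment; what a row does not reach only later rows make up. A row lasts 1/12 s, in which the tool goes at most 41.7 mm and 7.16 degrees, less where a joint would pass 70% of its speed; a pose out of reach is approached as far as the arm can. A call with a gripper value outside its range is refused whole. The fingers move at their own pace and stop on an object; "newtons" is the grip in N (left out, the last holds). Time passes only in rows, so rows that repeat a pose let the fingers close. It gives the time, the measured TCP pose, the force and the opening at its end, in the units of the state.
- env.get_state(): the state, without advancing time (a new reading comes with each control period).
- eyes.grab_frame(name): name is "scene" or "top" or "wrist"; returns the picture (384x512x3 uint8, red, green, blue); there is no depth.
- eyes.camera_model(name): a dict with "fx", "fy", "cx", "cy" (pixels), "xyz" and "orientation" of the camera in the world; the wrist camera has in their place "hand_eye" (4x4, takes a point from camera to tool coordinates, whose origin is the TCP and whose axes are the flange's). Camera axes: x right, y down, z forward; pixel columns grow to the right and rows downward; lengths in m; the calibration is good to about 2 mm. The wrist camera is an equidistant fisheye: a pixel r from the principal point sees the ray r / f radians off the axis. A picture is of the moment at which its call begins: read the wrist's pose just before it. camera_model takes no time and is no camera call.
- env.finish_job(): hands the job in, once; it reports no verdict.
The state is a dict: "clock": time; "qpos": joint angles; "dq": joint speeds; "tau": joint torques, N m; "position": TCP position; "orientation": TCP orientation; "contact_force": force on the tool from outside, world axes, zero at the start; "wrist_torque": the same for the moment, N m; "finger_gap": opening from 0.0 (shut) to 1.0 (fully open).
Only numpy, scipy, OpenCV 4.12 (cv2) and the standard library are available. Lean on these libraries where they do the work, as an engineer would, in place of code of your own. Each camera call takes 0.05 s, during which the arm holds its last target.

### The job

Pack the half bottle for a customer: press the push pad of the case's catch all the way down and let it go, so that the lid springs up, then lay the bottle gently in the case's saddles with its neck in the narrow saddle. Shut the lid until the catch clicks and holds it closed, let go, and force nothing; leave the other things on the counter where they are.

Things in the scene. Friction and masses are not known exactly. Their poses are not given: they have to be found in the camera images.
- case: Pine presentation case, fixed. Origin: centre of underside; x from the catch (front) to the hinges (back), y along its length, z up. 150 (x) by 290 (y), base 50 high, shut lid's top at 86; walls and floor 8 thick. Mid-front (x -75 to -122, y +-33) sits a dark steel catch housing; its upper face slopes 17 degrees down to the front and carries the push pad. Mm throughout.
- case_seat (a point): Where the origin of a rightly laid bottle belongs, x -10, y +32, z 44 mm in the case, axes as the case's. Bottle lies along y, neck to -y. Two wooden V saddles, 12 mm thick, carry it: a wide one for the body at case y +90, a narrow one for the neck at y -85; 15 mm of play along y. Clear inside: 134 in x, 274 in y. Behind the bottle, at case x above 44, a strip and corkscrew up to z 24.
- case_hinge (a point): Middle of the lid's hinge line, which runs along the case's y at case x +75, z 50 mm; axes as the case's.
- catch (a joint): How far the push pad is in, m: 0 released, 0.007 fully down on a cushioned stop (gives about 0.1 mm per N beyond). Sprung: about 2 N starts it, 7 N holds it down. It draws back a bolt that frees the lid only in the last 2 mm of the stroke. Shutting the lid pushes bolt and pad back until the bolt snaps over the roller on the lid's keeper and the pad comes up again.
- catch_top (a point): Centre of the push pad's upper face; steel pad 44 mm along the case's y, 24 mm up the slope, standing 9.5 mm out of the sloping face (2.5 mm when down). The point's z is the pad's outward normal, 17 degrees (0.30 rad) from vertical, leaning to the case's -x; press along -z. Its y is the case's y.
- lid (a joint): Opening angle of the lid, rad: 0 shut on its cushioned rim, 2.0 the stop. Sprung: once unlatched it swings up by itself in about 3 s and stands at about 1.8, yielding softly when pushed. Pushing it down takes under 4 N at its front edge, about 10 N there over the last 12 mm to make the catch snap. Shut and latched it reads under 0.02.
- lid_edge (a point): Middle of the lid's front upper edge, on its outer face: 150 mm from the hinge line along the lid and, when shut, 36 mm above it. The lid is a shallow pine tray upside down, 150 by 290 by 36 mm, walls 8 mm.
- bottle: Full half bottle, dark glass, 240 mm long, body 60 across, neck 28 across with black capsule, paper label, 0.5 to 0.75 kg. Starts lying in the saddles of the display rest. Origin: on its axis at the centre of mass, 88 mm from the foot; x along the axis to the mouth. Body cylindrical from x -88 to +50 mm, so it can be gripped across at the origin.
- bottle_mouth (a point): Centre of the bottle's mouth, 152 mm from the bottle's origin along its x.
- rest: Dark wooden display rest, fixed, board 235 by 86 by 10 mm with two V saddles (12 mm thick) at x = -58 and x = +117 mm. Origin: on the counter under the bottle's origin; x towards the bottle's neck. The bottle's axis lies 50 mm above the counter.
- big_bottle: Bystander: a full-size dark bottle, standing, 75 mm across, 297 mm tall. Origin: centre of its underside.
- tape_dispenser: Bystander: grey packing tape dispenser, 170 by 65 by 108 mm. Origin: centre of its underside, x along its length.
- cork_tray: Bystander: open pine tray of corks, 120 by 170 by 50 mm. Origin: centre of its underside.
Mind the look-alikes: they are no part of the job. What is shaped like the bottle but pink is not meant.

How it is judged:
On the way, in this order (a step that is already met when the one before it is completed fails the run):
1. the push pad is pressed fully down (6.4 of its 7 mm) (value of joint catch above 0.0064 m), for 0.05 s.
2. the pad is let go again and the lid has sprung open (value of joint lid above 1.2 rad and value of joint catch below 0.001 m and contact force between each of the arm, the fingers and case below 0.1 N), for 0.2 s.
3. the bottle lies in the saddles, neck in the narrow one, and is let go (x of bottle in the frame of case between -0.018 and -0.002 m and z of bottle in the frame of case between 0.038 and 0.05 m and y of bottle in the frame of case between 0.01 and 0.054 m and y of bottle_mouth in the frame of case below -0.08 m and contact force between the fingers and bottle below 0.1 N and linear speed of bottle below 0.03 m/s), for 0.2 s.
At the end, for the whole second after the job is handed in: The lid is shut (under 0.03 rad) and held by the catch, whose pad has come up again (within 1 mm of released); the bottle lies at rest in the saddles inside (origin within 8 mm across, 6 mm in height and 22 mm along the case of its proper place), neck in the narrow saddle (value of joint lid below 0.03 rad and value of joint catch below 0.001 m and x of bottle in the frame of case between -0.018 and -0.002 m and z of bottle in the frame of case between 0.038 and 0.05 m and y of bottle in the frame of case between 0.01 and 0.054 m and y of bottle_mouth in the frame of case below -0.08 m and linear speed of bottle below 0.03 m/s); the robot touches nothing.
It fails at once if the catch's pad or the lid is forced hard into its cushioned stop (pad 2.2 mm or lid 0.02 rad past it, which takes over 30 N) (value of joint catch above 0.0092 m or value of joint lid below -0.02 rad).
It fails at once if the bottle is dropped (moves faster than 0.6 m/s while no finger touches it) (contact force between the fingers and bottle below 0.1 N and linear speed of bottle above 0.6 m/s).
It fails at once if a bystander is moved more than 20 mm (distance of any of big_bottle, tape_dispenser, cork_tray from where it was at the start of the episode above 0.02 m).
It also fails if it takes over 72 s, if anything falls off the work surface, if the arm or the gripper's body presses on something with over 40 N, if the wrist force passes 120 N, or if a joint passes its speed limit or range.

## Working session

There is one attempt and no reset: what is moved stays moved. The work goes in short steps, Python scripts to look and compute and a tool call to move; the robot and the scene stay as the last step left them, time stands still between calls to the robot, and variables do not carry over. Pictures are saved under pics/ and viewed, and the job is handed in when it is done.

Besides the shell and the picture viewer there is one more tool, called as name([rows], argument=value, ...), one row to a line, values as JSON. carry_out: Moves the arm, as the interface text tells. Its arguments: {"type":"object","properties":{"deltas":{"type":"array"},"newtons":{"type":"number"}},"required":["deltas"]}

```bash
ls; mkdir -p pics; python3 - <<'E'
from cell import env, eyes
import cv2
s=env.get_state(); print({k:(v if not hasattr(v,'tolist') else v.tolist()) for k,v in s.items()})
for n in ["scene","top","wrist"]:
    print(n,eyes.camera_model(n))
    cv2.imwrite(f"pics/{n}0.png",cv2.cvtColor(eyes.grab_frame(n),cv2.COLOR_RGB2BGR))
E
```

```text
pics
{'clock': 0.0, 'qpos': [-1.336506127503302, 0.5921416333786574, 0.048257699638576776, 1.6098678202956627, -0.03328633466331435, 0.9426851600396974, -0.033722481292290434], 'dq': [-0.001110571471936659, -0.0008723436965585424, -3.3912716107668115e-05, -0.000503390017212016, -0.0004906541429658733, 6.399918467837388e-05, 0.001766813105655574], 'tau': [0.0005340963980415836, -54.869152307510376, 1.5465958043932915, -19.812682271003723, 0.009414379892405123, 0.008526135643478483, 3.877126033557943e-06], 'position': [0.23309308814559399, 0.6855274414849911, 0.1959066724336775], 'orientation': [0.1631129619792306, 0.9866067307053766, -0.001141909508908927, -0.0001288560591930664], 'contact_force': [-0.01840901414600647, -0.26047693703457997, 0.2676820442638926], 'wrist_torque': [-0.02034918411051161, -0.017100924774593, -0.047968295598625185], 'finger_gap': 1.0036931488971084}
scene {'fx': 440.226732253642, 'fy': 440.226732253642, 'cx': 252.39165401520484, 'cy': 195.04177673049014, 'xyz': array([0.98365779, 0.93013506, 1.14467753]), 'orientation': array([ 0.20558247,  0.90189375, -0.36883354, -0.0910238 ])}
top {'fx': 446.4105780914847, 'fy': 446.4105780914847, 'cx': 255.3019622150534, 'cy': 187.25804682945272, 'xyz': array([0.3137874 , 0.00462114, 1.50468027]), 'orientation': array([ 0.71024061, -0.69996755,  0.05958336, -0.04531574])}
wrist {'fx': 297.3186396354542, 'fy': 297.3186396354542, 'cx': 252.98797406897714, 'cy': 189.48084083016224, 'hand_eye': array([[ 4.54452115e-04, -9.46429684e-01, -3.22909656e-01,
         8.32675025e-02],
       [ 9.99999541e-01,  1.57573897e-04,  9.45525434e-04,
         4.18907771e-04],
       [-8.43991205e-04, -3.22909938e-01,  9.46429321e-01,
        -1.77160316e-01],
       [ 0.00000000e+00,  0.00000000e+00,  0.00000000e+00,
         1.00000000e+00]])}
```

View pics/scene0.png

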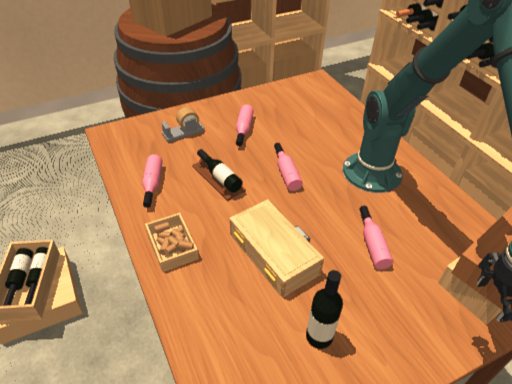

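View pics/top0.png

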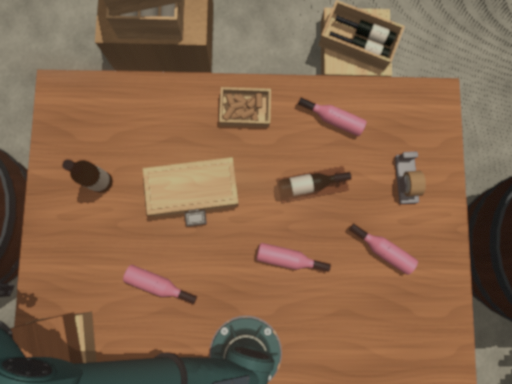

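View pics/wrist0.png

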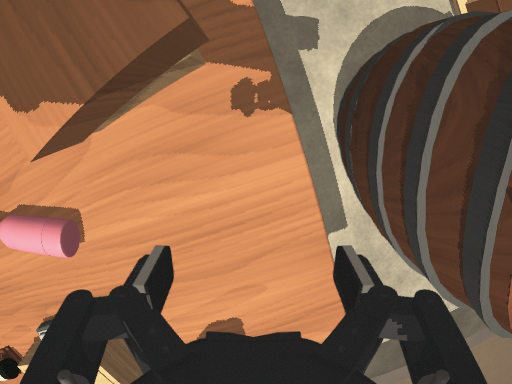

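The scene view shows the case (its catch facing the robot), the dark half bottle on its rest near (225,175), and the pink decoys. In the top view the case is at (190,188), the catch at (195,218), and the bottle runs from its foot at (285,187) to its mouth at (350,177). I'll zoom in to pick points.

```bash
cat > h.py <<'E'
import numpy as np, cv2
from scipy.spatial.transform import Rotation as R
from cell import env, eyes
def ray(n,u,v,st=None):
    m=eyes.camera_model(n)
    if n=="wrist":
        dx,dy=(u-m['cx'])/m['fx'],(v-m['cy'])/m['fy']; r=np.hypot(dx,dy)+1e-12
        d=np.array([np.sin(r)*dx/r,np.sin(r)*dy/r,np.cos(r)])
        T=np.array(m['hand_eye']); Rt=R.from_quat(st['orientation']).as_matrix()
        return Rt@T[:3,3]+np.array(st['position']), Rt@T[:3,:3]@d
    d=R.from_quat(m['orientation']).as_matrix()@np.array([(u-m['cx'])/m['fx'],(v-m['cy'])/m['fy'],1.])
    return np.array(m['xyz']),d/np.linalg.norm(d)
def onz(n,u,v,z,st=None):
    o,d=ray(n,u,v,st); return o+d*(z-o[2])/d[2]
def tri(rs):
    A=np.zeros((3,3));b=np.zeros(3)
    for o,d in rs:
        P=np.eye(3)-np.outer(d,d);A+=P;b+=P@o
    x=np.linalg.solve(A,b); return x,[np.linalg.norm((np.eye(3)-np.outer(d,d))@(x-o)) for o,d in rs]
def proj(n,p,st=None):
    m=eyes.camera_model(n); p=np.asarray(p,float)
    if n=="wrist":
        T=np.array(m['hand_eye']); Rt=R.from_quat(st['orientation']).as_matrix()
        c=T[:3,:3].T@(Rt.T@(p-np.array(st['position']))-T[:3,3])
        th=np.arctan2(np.hypot(c[0],c[1]),c[2]); k=th/np.hypot(c[0],c[1])
        return m['cx']+m['fx']*k*c[0],m['cy']+m['fy']*k*c[1]
    c=R.from_quat(m['orientation']).as_matrix().T@(p-np.array(m['xyz']))
    return m['fx']*c[0]/c[2]+m['cx'],m['fy']*c[1]/c[2]+m['cy']
def zoom(src,out,x0,y0,w,h,k):
    im=cv2.imread(src) if isinstance(src,str) else src
    c=cv2.resize(im[y0:y0+h,x0:x0+w],None,fx=k,fy=k,interpolation=cv2.INTER_CUBIC)
    for i in range(0,w,10):
        L=8 if i%50 else 16
        cv2.line(c,(i*k,0),(i*k,L),(255,255,255),1)
        if (x0+i)%20==0: cv2.putText(c,str(x0+i),(i*k,26),0,.4,(255,255,255),1)
    for j in range(0,h,10):
        cv2.line(c,(0,j*k),(8,j*k),(255,255,255),1)
        if (y0+j)%20==0: cv2.putText(c,str(y0+j),(10,j*k+4),0,.4,(255,255,255),1)
    cv2.imwrite(out,c)
def show(st): 
    print('t',round(st['clock'],2),'pos',np.round(st['position'],4),'q',np.round(st['orientation'],4),'F',np.round(st['contact_force'],1),'gap',round(st['finger_gap'],3),'qpos',np.round(st['qpos'],2))
E
python3 - <<'E'
from h import *
zoom('pics/top0.png','pics/t1.png',130,140,120,100,6)
zoom('pics/top0.png','pics/t2.png',260,140,120,80,6)
zoom('pics/scene0.png','pics/s1.png',180,130,160,120,5)
zoom('pics/scene0.png','pics/s2.png',220,190,120,110,5)
E
```

```text
(no output)
```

View pics/t1.png

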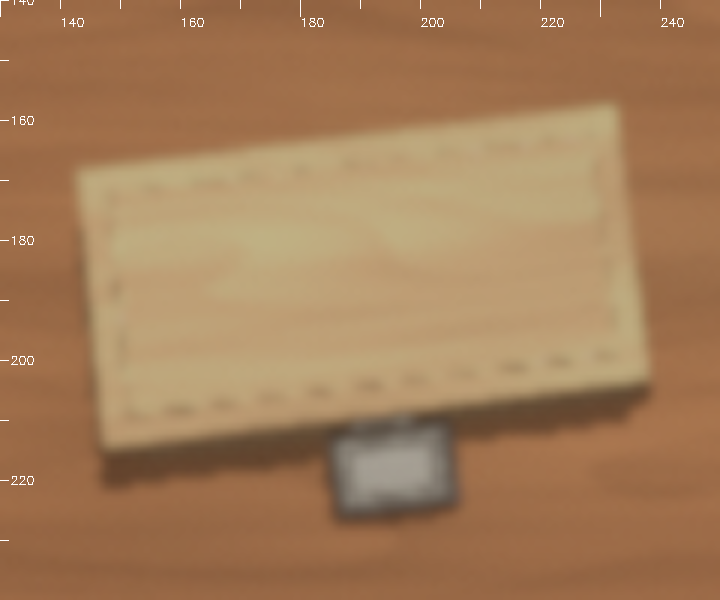

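View pics/t2.png

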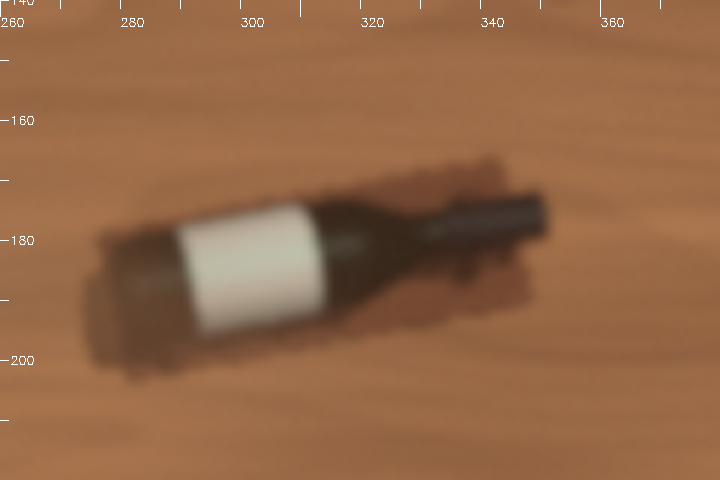

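View pics/s1.png

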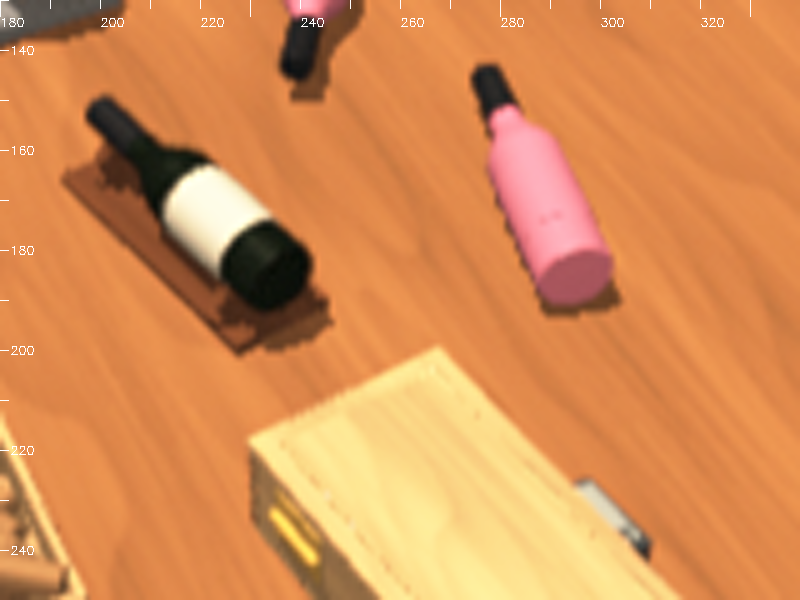

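View pics/s2.png

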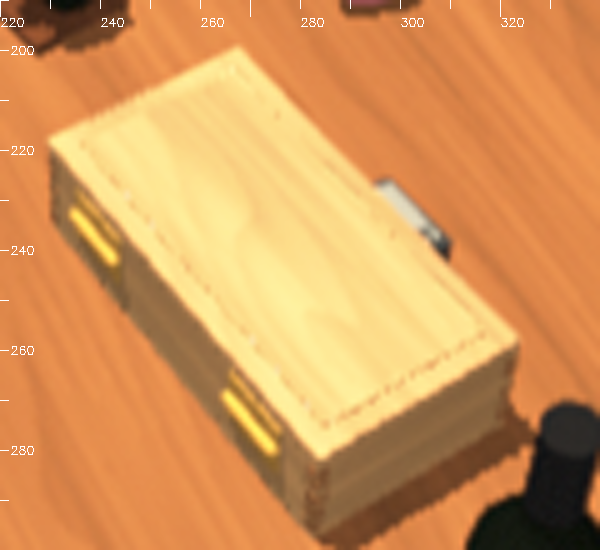

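```bash
python3 - <<'E'
from h import *
T=dict(bl=(143,168.2),br=(232.3,157.5),fr=(237.8,203.5),fl=(147.5,214.8))
S=dict(br=(229.8,218.5),fr=(267.3,199.5),fl=(322.5,258.5),bl=(284,282))
P={}
for k in T:
    x,e=tri([ray('top',*T[k]),ray('scene',*S[k])]);P[k]=x;print(k,x.round(4),np.round(e,4), onz('top',*T[k],.086).round(4),onz('scene',*S[k],.086).round(4))
for k in ('top','scene'):
    Q={c:onz(k,*(T if k=='top' else S)[c],.086) for c in T}
    ex=(Q['bl']+Q['br']-Q['fl']-Q['fr'])/2; ey=(Q['bl']+Q['fl']-Q['br']-Q['fr'])/2
    print(k,'ctr',(sum(Q.values())/4).round(4),np.linalg.norm(ex),np.linalg.norm(ey),'yaw',np.arctan2(ex[1],ex[0]),np.arctan2(-ey[0],ey[1]))
print('mouth',tri([ray('top',351,175.8),ray('scene',198,150.5)]), onz('top',351,175.8,.05))
print('foot',tri([ray('top',278,190.5),ray('scene',233.4,183.2)]), onz('top',278,190.5,.05),onz('scene',233.4,183.2,.05))
print('label', onz('top',302.5,184.2,.05))
print('pad top',onz('top',195,218,.06))
for n,p in (('big',(98,180)),('tape',(408,180)),('cork',(245,107))): print(n,onz('top',*p,0.03).round(3))
E
```

```text
bl [0.5828 0.3413 0.0802] [0.0009 0.0009] [0.5824 0.3394 0.086 ] [0.5843 0.3451 0.086 ]
br [0.6236 0.0537 0.079 ] [0.0006 0.0006] [0.6226 0.0532 0.086 ] [0.6255 0.0599 0.086 ]
fr [0.4743 0.0321 0.0807] [0.001 0.001] [0.4729 0.0325 0.086 ] [0.4776 0.0359 0.086 ]
fl [0.435  0.3184 0.077 ] [0.0022 0.0022] [0.4325 0.3177 0.086 ] [0.4414 0.3224 0.086 ]
top ctr [0.5276 0.1857 0.086 ] 0.15128821848094395 0.2885738798423809 yaw 0.14036292046549734 0.14011270911502496
scene ctr [0.5322 0.1908 0.086 ] 0.14723160224144363 0.28845821281743184 yaw 0.15921455523077963 0.13474195552587134
mouth (array([ 0.57871488, -0.34337514,  0.04819908]), [np.float64(0.003548819997468717), np.float64(0.0035488199974689706)]) [ 0.57527514 -0.34098456  0.05      ]
foot (array([ 0.52927968, -0.10301841,  0.05950064]), [np.float64(0.010000968414323394), np.float64(0.01000096841432345)]) [ 0.52203969 -0.09834449  0.05      ] [ 0.53309868 -0.11886198  0.05      ]
label [ 0.54437764 -0.17933346  0.05      ]
pad top [0.42658592 0.17030639 0.06      ]
big [0.551 0.499 0.03 ]
tape [ 0.568 -0.539  0.03 ]
cork [0.812 0.015 0.03 ]
```

```bash
cat >> h.py <<'E'
C=np.array([.529,.187,0.]); YAW=.14
def cw(p): return C+R.from_euler('z',YAW).apply(p)
def wc(p): return R.from_euler('z',-YAW).apply(np.asarray(p)-C)
def go(st,tgt,xang=None):
    Rt=R.from_quat(st['orientation']).as_matrix()
    o=Rt.T@(np.asarray(tgt)-np.array(st['position']))*100
    a=np.arctan2(Rt[1,0],Rt[0,0]); r=0 if xang is None else -((xang-a+np.pi)%(2*np.pi)-np.pi)
    print('offset',o.round(2),'roll',round(r,3),'xang now',round(a,4),'tilt',Rt[2,2].round(5))
E
python3 - <<'E'
from h import *
st=env.get_state(); go(st,[.435,.172,.19],np.pi+.14)
E
```

```text
offset [-35.64 -42.14   0.7 ] roll -0.468 xang now 2.814 tilt -1.0
```

carry_out([
  {"hand": 0,"offset": [-35.6,-42.1,0.7],"roll": -0.468},
  {"hand": 0,"offset": [-35.6,-42.1,0.7],"roll": -0.468},
  {"hand": 0,"offset": [-35.6,-42.1,0.7],"roll": -0.468},
  {"hand": 0,"offset": [-35.6,-42.1,0.7],"roll": -0.468},
  {"hand": 0,"offset": [-35.6,-42.1,0.7],"roll": -0.468},
  {"hand": 0,"offset": [-35.6,-42.1,0.7],"roll": -0.468},
  {"hand": 0,"offset": [-35.6,-42.1,0.7],"roll": -0.468},
  {"hand": 0,"offset": [-35.6,-42.1,0.7],"roll": -0.468},
  {"hand": 0,"offset": [-35.6,-42.1,0.7],"roll": -0.468},
  {"hand": 0,"offset": [-35.6,-42.1,0.7],"roll": -0.468},
])

```text
clock: 0.98
position: [0.3857, 0.2964, 0.1917]
orientation: [-0.07, 0.998, -0.001, -0.0]
contact_force: [1.1, 1.0, 0.7]
finger_gap: -0.004
```

```bash
python3 - <<'E'
from h import *
st=env.get_state(); show(st);go(st,[.435,.172,.19],np.pi+.14)
E
```

```text
t 0.98 pos [0.3857 0.2964 0.1917] q [-7.020e-02  9.975e-01 -9.000e-04 -3.000e-04] F [1.1 1.  0.7] gap -0.004 qpos [-0.72  0.3  -0.04  2.14  0.02  0.7   0.94]
offset [ -3.14 -13.01   0.19] roll 0.001 xang now -3.001 tilt -1.0
```

carry_out([
  {"hand": 0,"offset": [-3.1,-13,0.2],"roll": 0},
  {"hand": 0,"offset": [-3.1,-13,0.2],"roll": 0},
  {"hand": 0,"offset": [-3.1,-13,0.2],"roll": 0},
  {"hand": 0,"offset": [-3.1,-13,0.2],"roll": 0},
  {"hand": 0,"offset": [-3.1,-13,0.2],"roll": 0},
  {"hand": 0,"offset": [-3.1,-13,0.2],"roll": 0},
])

```text
clock: 1.48
position: [0.4346, 0.1718, 0.1899]
orientation: [-0.069, 0.998, -0.001, -0.0]
contact_force: [0.2, 1.1, -0.5]
finger_gap: 0.002
```

```bash
python3 - <<'E'
from h import *
st=env.get_state(); show(st)
im=cv2.cvtColor(eyes.grab_frame('wrist'),cv2.COLOR_RGB2BGR)
import json
json.dump({k:np.array(v).tolist() for k,v in st.items()},open('w1.json','w'))
cv2.imwrite('pics/w1.png',im)
E
```

```text
t 1.48 pos [0.4346 0.1718 0.1899] q [-6.920e-02  9.976e-01 -7.000e-04 -3.000e-04] F [ 0.2  1.1 -0.5] gap 0.002 qpos [-0.47  0.28 -0.    2.18  0.    0.68  1.23]
```

View pics/w1.png

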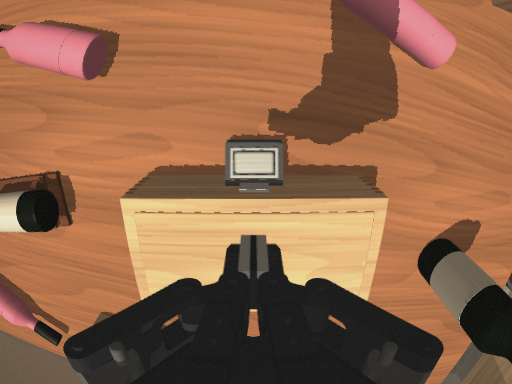

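The wrist picture shows the pad centred near (254,162), with the lid's front edge running from (121,198) to (387,198). Next I'll zoom in, then take a second view from another height to get depth.

carry_out([
  {"hand": 0,"offset": [4,0,-9],"roll": 0},
  {"hand": 0,"offset": [4,0,-9],"roll": 0},
  {"hand": 0,"offset": [4,0,-9],"roll": 0},
  {"hand": 0,"offset": [4,0,-9],"roll": 0},
])

```text
clock: 1.87
position: [0.3948, 0.1711, 0.2834]
orientation: [-0.073, 0.997, 0.001, 0.003]
contact_force: [0.4, 0.8, 0.3]
finger_gap: -0.001
```

```bash
python3 - <<'E'
from h import *
st=env.get_state(); show(st)
im=cv2.cvtColor(eyes.grab_frame('wrist'),cv2.COLOR_RGB2BGR)
import json
json.dump({k:np.array(v).tolist() for k,v in st.items()},open('w2.json','w'))
cv2.imwrite('pics/w2.png',im)
zoom('pics/w1.png','pics/w1z.png',210,125,90,75,8)
zoom('pics/w2.png','pics/w2a.png',100,100,320,200,2)
E
```

```text
t 1.87 pos [0.3948 0.1711 0.2834] q [-0.0735  0.9973  0.0014  0.0028] F [0.4 0.8 0.3] gap -0.001 qpos [-0.5   0.1  -0.01  2.14  0.    0.89  1.2 ]
```

View pics/w1z.png

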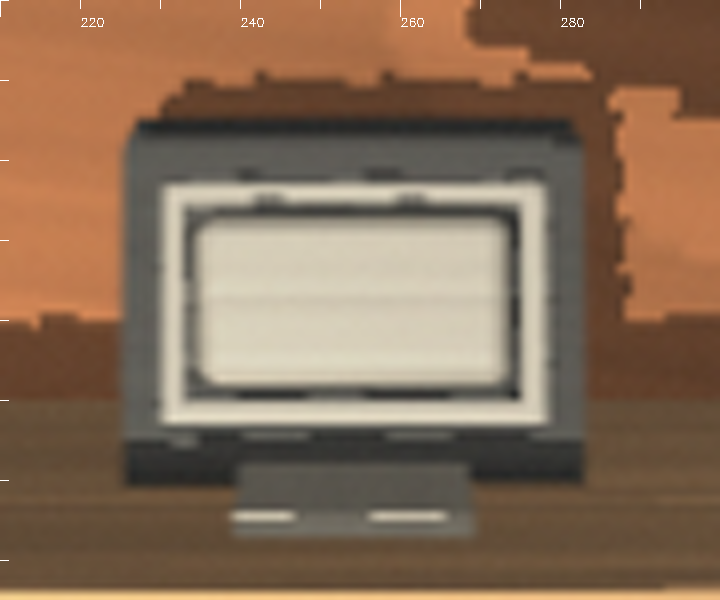

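View pics/w2a.png

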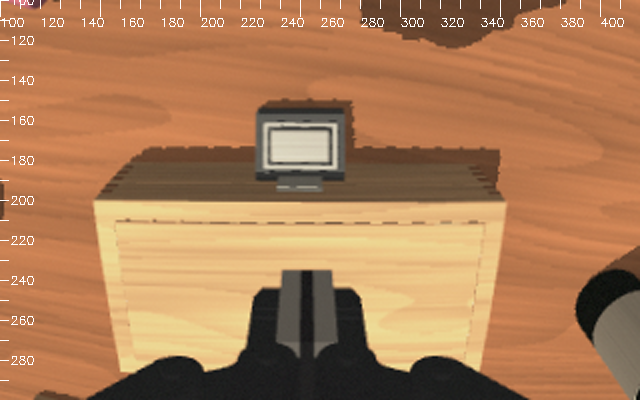

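```bash
python3 - <<'E'
from h import *
zoom('pics/w2.png','pics/w2z.png',220,145,60,60,10)
E
```

```text
(no output)
```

View pics/w2z.png

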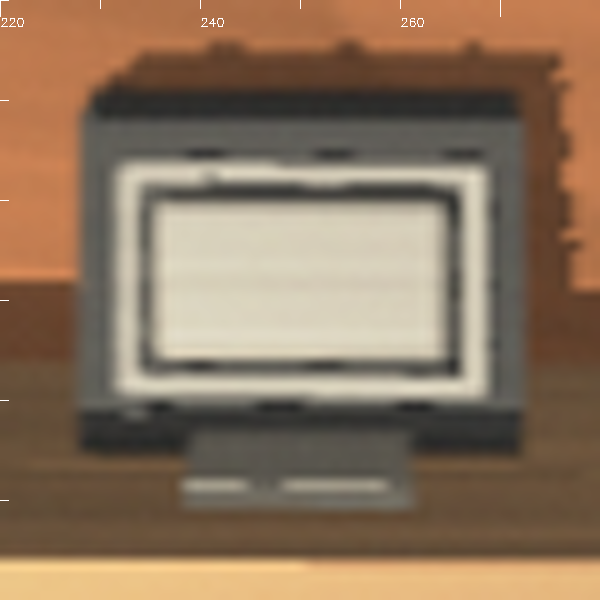

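```bash
python3 - <<'E'
from h import *
import json
s1=json.load(open('w1.json'));s2=json.load(open('w2.json'))
for n,a,b in (('pad',(253.5,162.5),(249.4,173)),('fr',(121.5,198.3),(147,200.5)),('fl',(387,198.3),(352.5,200.5)),('hous near L',(225.5,141),(228.3,155)),('hous near R',(282,141),(271.5,155))):
    x,e=tri([ray('wrist',*a,s1),ray('wrist',*b,s2)]);print(n,x.round(4),np.round(e,4),'case',wc(x).round(4), onz('wrist',*a,.086,s1).round(4))
print('TCP in w1',proj('wrist',s1['position'],s1))
E
```

```text
pad [0.4275 0.172  0.0539] [0.0001 0.0001] case [-0.1026 -0.0007  0.0539] [0.4198 0.1708 0.086 ]
fr [0.4808 0.0314 0.079 ] [0.0006 0.0006] case [-0.0695 -0.1474  0.079 ] [0.477  0.0346 0.086 ]
fl [0.4382 0.3221 0.0809] [0.0004 0.0004] case [-0.0711  0.1465  0.0809] [0.4371 0.3194 0.086 ]
hous near L [0.4144 0.1369 0.0175] [0.0004 0.0004] case [-0.1205 -0.0336  0.0175] [0.4024 0.1413 0.086 ]
hous near R [0.4058 0.2033 0.0125] [0.0004 0.0004] case [-0.1197  0.0333  0.0125] [0.3949 0.1948 0.086 ]
TCP in w1 (np.float64(252.1201465875046), np.float64(221.96840986834562))
```

```bash
sed -i 's/C=np.array(\[.529/C=np.array([.530/' h.py; python3 - <<'E'
from h import *
st=env.get_state(); show(st);go(st,list(cw([-.103,0,.075])),np.pi+.14)
E
```

```text
t 1.92 pos [0.3947 0.1704 0.2816] q [-7.310e-02  9.973e-01  7.000e-04  1.700e-03] F [ 0.1  0.4 -0.6] gap -0.004 qpos [-0.5   0.1  -0.01  2.14  0.    0.89  1.2 ]
offset [-3.26 -0.29 20.67] roll 0.006 xang now -2.9952 tilt -0.99999
```

carry_out([
  {"hand": 0,"offset": [-3.26,-0.29,8],"roll": 0.006},
  {"hand": 0,"offset": [-3.26,-0.29,8],"roll": 0.006},
  {"hand": 0,"offset": [-3.26,-0.29,14],"roll": 0.006},
  {"hand": 0,"offset": [-3.26,-0.29,18],"roll": 0.006},
  {"hand": 0,"offset": [-3.26,-0.29,20],"roll": 0.006},
  {"hand": 0,"offset": [-3.26,-0.29,20.5],"roll": 0.006},
  {"hand": 0,"offset": [-3.26,-0.29,20.6],"roll": 0.006},
  {"hand": 0,"offset": [-3.26,-0.29,20.6],"roll": 0.006},
])

```text
clock: 2.58
position: [0.428, 0.1734, 0.0758]
orientation: [-0.071, 0.997, 0.001, 0.001]
contact_force: [-0.3, 0.7, 0.8]
finger_gap: -0.001
```

```bash
python3 - <<'E'
from h import *
st=env.get_state(); show(st);go(st,list(cw([-.103,0,.062])),np.pi+.14)
im=cv2.cvtColor(eyes.grab_frame('wrist'),cv2.COLOR_RGB2BGR)
zoom(im,'pics/w3.png',180,150,150,110,5)
E
```

```text
t 2.58 pos [0.428  0.1734 0.0758] q [-7.080e-02  9.975e-01  8.000e-04  1.400e-03] F [-0.3  0.7  0.8] gap -0.001 qpos [-0.48  0.47 -0.    2.28  0.    0.38  1.22]
offset [ 0.01 -0.08  1.38] roll 0.002 xang now -3.0 tilt -0.99999
```

View pics/w3.png

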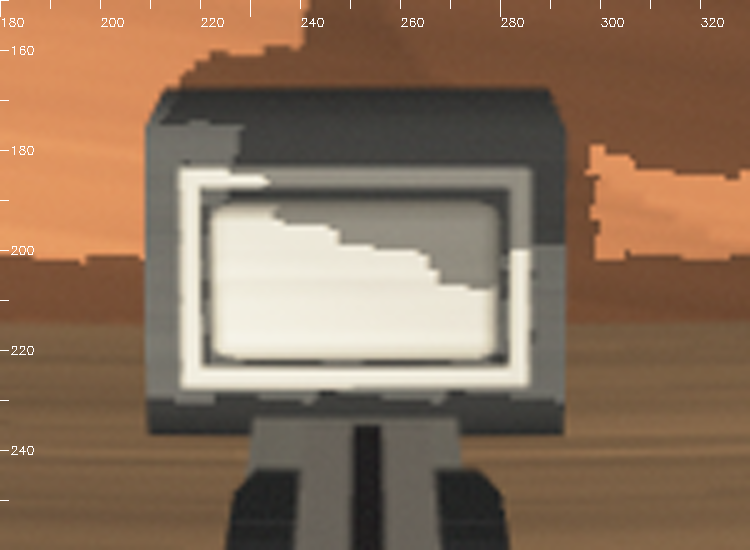

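The tips line up sideways with the pad, both at about column 251. I'll descend in small steps and watch the force.

carry_out([
  {"hand": 0,"offset": [0,-0.08,0.5],"roll": 0},
  {"hand": 0,"offset": [0,-0.08,0.9],"roll": 0},
  {"hand": 0,"offset": [0,-0.08,1.2],"roll": 0},
  {"hand": 0,"offset": [0,-0.08,1.3],"roll": 0},
  {"hand": 0,"offset": [0,-0.08,1.3],"roll": 0},
])

```text
clock: 3.05
position: [0.4292, 0.1729, 0.0641]
orientation: [-0.071, 0.998, 0.001, 0.003]
contact_force: [0.7, -0.5, 1.0]
finger_gap: 0.003
```

carry_out([
  {"hand": 0,"offset": [0,0,0.2],"roll": 0},
  {"hand": 0,"offset": [0,0,0.4],"roll": 0},
  {"hand": 0,"offset": [0,0,0.4],"roll": 0},
])

```text
clock: 3.3
position: [0.4291, 0.1728, 0.0598]
orientation: [-0.071, 0.998, 0.001, 0.003]
contact_force: [-0.6, 0.5, -0.1]
finger_gap: -0.003
```

carry_out([
  {"hand": 0,"offset": [0,0,0.2],"roll": 0},
  {"hand": 0,"offset": [0,0,0.3],"roll": 0},
  {"hand": 0,"offset": [0,0,0.3],"roll": 0},
])

```text
clock: 3.55
position: [0.4289, 0.1727, 0.0566]
orientation: [-0.07, 0.998, 0.001, 0.002]
contact_force: [-0.5, -0.1, -0.3]
finger_gap: -0.005
```

carry_out([
  {"hand": 0,"offset": [0,0,0.2],"roll": 0},
  {"hand": 0,"offset": [0,0,0.3],"roll": 0},
  {"hand": 0,"offset": [0,0,0.3],"roll": 0},
])

```text
clock: 3.8
position: [0.4287, 0.1726, 0.0533]
orientation: [-0.071, 0.998, 0.001, 0.002]
contact_force: [-0.3, -0.7, 0.6]
finger_gap: -0.0
```

carry_out([
  {"hand": 0,"offset": [0,0,0.2],"roll": 0},
  {"hand": 0,"offset": [0,0,0.3],"roll": 0},
  {"hand": 0,"offset": [0,0,0.3],"roll": 0},
])

```text
clock: 4.05
position: [0.4286, 0.1726, 0.0501]
orientation: [-0.071, 0.998, 0.001, 0.002]
contact_force: [0.2, 0.4, -0.0]
finger_gap: 0.002
```

carry_out([
  {"hand": 0,"offset": [0,0,0.2],"roll": 0},
  {"hand": 0,"offset": [0,0,0.2],"roll": 0},
])

```text
clock: 4.22
position: [0.4285, 0.1725, 0.0478]
orientation: [-0.071, 0.998, 0.001, 0.002]
contact_force: [0.0, 0.2, -0.1]
finger_gap: -0.001
```

```bash
python3 - <<'E'
from h import *
st=env.get_state(); show(st)
im=cv2.cvtColor(eyes.grab_frame('wrist'),cv2.COLOR_RGB2BGR)
zoom(im,'pics/w4.png',180,150,150,110,5)
E
```

```text
t 4.22 pos [0.4285 0.1725 0.0478] q [-7.060e-02  9.975e-01  9.000e-04  1.800e-03] F [ 0.   0.2 -0.1] gap -0.001 qpos [-0.48  0.53 -0.    2.3   0.01  0.31  1.22]
```

View pics/w4.png

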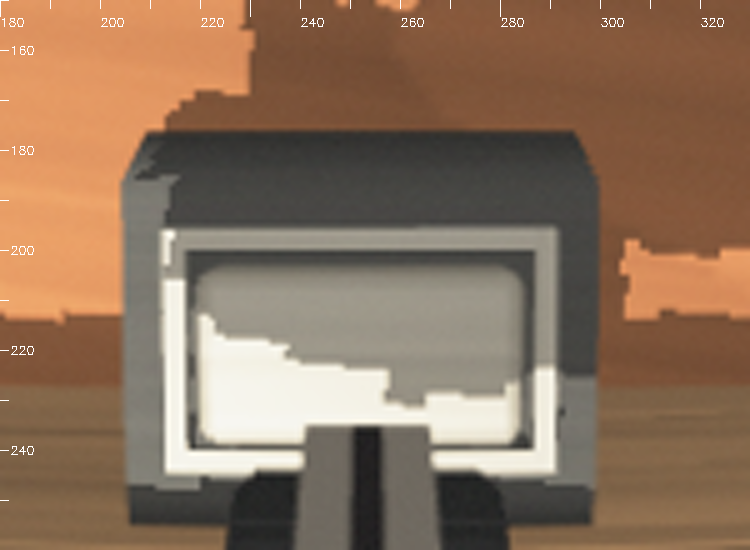

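```bash
python3 - <<'E'
from h import *
import json
def sc(st,l,r,L):
    o,a=ray('wrist',*l,st);_,b=ray('wrist',*r,st)
    ang=np.arccos(a@b); D=L/2/np.tan(ang/2); m=(a+b);m/=np.linalg.norm(m)
    p=o+m*D; return p.round(4),wc(p).round(4)
s1=json.load(open('w1.json'));s2=json.load(open('w2.json'));s4=env.get_state()
print('pad1',sc(s1,(234.2,162.5),(273,162.5),.044))
print('hous1 lowfront',sc(s1,(225.5,143),(282.5,143),.066))
print('hous1 back',sc(s1,(225.5,180),(282.5,180),.066))
print('pad2',sc(s2,(235,173),(263.7,173),.044))
print('hous2',sc(s2,(228.3,155),(272,155),.066),sc(s2,(228,186),(272,186),.066))
print('lid1',sc(s1,(121.5,198.3),(387,198.3),.29))
print('lid2',sc(s2,(147,200.5),(352.5,200.5),.29))
# now
print('pad4',sc(s4,(219.5,221),(283,221),.044))
print('hous4',sc(s4,(204.5,186),(299.5,186),.066),sc(s4,(205,245),(298.5,245),.066))
E
python3 -c "
from h import *
zoom('pics/wrist0.png','pics/w0z.png',120,230,270,100,2)"
```

```text
pad1 (array([0.4309, 0.1725, 0.0394]), array([-0.1002, -0.0005,  0.0394]))
hous1 lowfront (array([0.4105, 0.1701, 0.0275]), array([-0.1206, -0.    ,  0.0275]))
hous1 back (array([0.4516, 0.1759, 0.0388]), array([-0.0792, -0.0001,  0.0388]))
pad2 (array([0.4366, 0.173 , 0.022 ]), array([-0.0945, -0.0008,  0.022 ]))
hous2 (array([0.4085, 0.1702, 0.0215]), array([-0.1227,  0.0003,  0.0215])) (array([0.4519, 0.1764, 0.0379]), array([-0.0788,  0.0004,  0.0379]))
lid1 (array([0.458 , 0.1769, 0.0836]), array([-0.0727,  0.0001,  0.0836]))
lid2 (array([0.4575, 0.1771, 0.085 ]), array([-0.0732,  0.0003,  0.085 ]))
pad4 (array([0.4322, 0.1724, 0.0386]), array([-0.0988, -0.0008,  0.0386]))
hous4 (array([0.4096, 0.1697, 0.0304]), array([-0.1217, -0.0003,  0.0304])) (array([0.4488, 0.1751, 0.0431]), array([-0.082 , -0.0004,  0.0431]))
```

View pics/w0z.png

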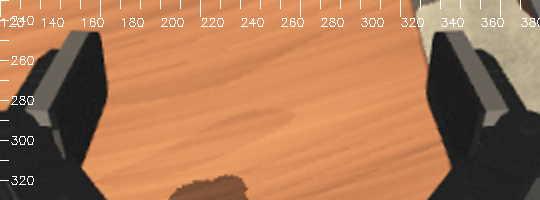

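```bash
python3 - <<'E'
from h import *
st=env.get_state(); show(st)
im=cv2.cvtColor(eyes.grab_frame('scene'),cv2.COLOR_RGB2BGR)
p=np.array(st['position'])
print(proj('scene',p),proj('scene',p+[0,0,.04]))
cv2.imwrite('pics/s5raw.png',im)
for dz,c in ((0,(0,0,255)),(.04,(0,255,0))):
    u,v=proj('scene',p+[0,0,dz]); im[int(round(v)),int(round(u))]=c
zoom(im,'pics/s5.png',240,150,110,100,6)
E
```

```text
t 4.27 pos [0.4285 0.1725 0.0479] q [-7.050e-02  9.975e-01  9.000e-04  1.800e-03] F [ 0.8 -0.2 -0.4] gap 0.0 qpos [-0.48  0.53 -0.    2.3   0.01  0.31  1.22]
(np.float64(299.6050641698399), np.float64(230.31781831883328)) (np.float64(300.72009173667686), np.float64(222.21223608502763))
```

View pics/s5.png

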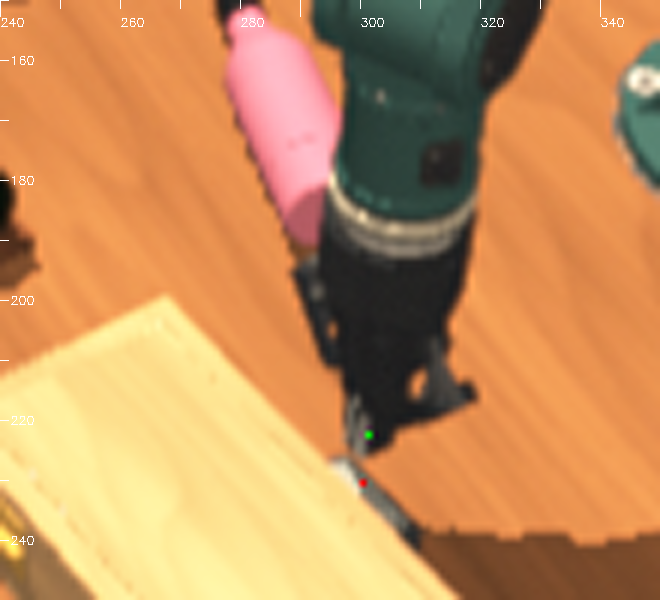

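carry_out([
  {"hand": 0,"offset": [0,0,0.2],"roll": 0},
  {"hand": 0,"offset": [0,0,0.3],"roll": 0},
  {"hand": 0,"offset": [0,0,0.3],"roll": 0},
])

```text
clock: 4.57
position: [0.4284, 0.1725, 0.0447]
orientation: [-0.071, 0.998, 0.001, 0.002]
contact_force: [-0.2, -0.4, 0.1]
finger_gap: 0.001
```

carry_out([
  {"hand": 0,"offset": [0,0,0.2],"roll": 0},
  {"hand": 0,"offset": [0,0,0.3],"roll": 0},
  {"hand": 0,"offset": [0,0,0.3],"roll": 0},
])

```text
clock: 4.82
position: [0.4283, 0.1724, 0.0415]
orientation: [-0.071, 0.998, 0.001, 0.002]
contact_force: [0.8, 0.6, 0.7]
finger_gap: 0.002
```

carry_out([
  {"hand": 0,"offset": [0,0,0.2],"roll": 0},
  {"hand": 0,"offset": [0,0,0.3],"roll": 0},
  {"hand": 0,"offset": [0,0,0.3],"roll": 0},
])

```text
clock: 5.07
position: [0.4281, 0.1724, 0.0383]
orientation: [-0.071, 0.998, 0.001, 0.001]
contact_force: [0.3, 0.6, -0.1]
finger_gap: -0.001
```

carry_out([
  {"hand": 0,"offset": [0,0,0.2],"roll": 0},
  {"hand": 0,"offset": [0,0,0.4],"roll": 0},
  {"hand": 0,"offset": [0,0,0.4],"roll": 0},
])

```text
clock: 5.32
position: [0.4279, 0.1723, 0.0339]
orientation: [-0.071, 0.998, 0.001, 0.001]
contact_force: [0.5, -0.5, 0.3]
finger_gap: -0.0
```

```bash
python3 - <<'E'
from h import *
st=env.get_state(); show(st)
im=cv2.cvtColor(eyes.grab_frame('wrist'),cv2.COLOR_RGB2BGR)
zoom(im,'pics/w6.png',180,150,150,110,5)
E
```

```text
t 5.32 pos [0.4279 0.1723 0.0339] q [-7.060e-02  9.975e-01  6.000e-04  1.100e-03] F [ 0.5 -0.5  0.3] gap -0.0 qpos [-0.48  0.56 -0.    2.3   0.01  0.28  1.22]
```

View pics/w6.png

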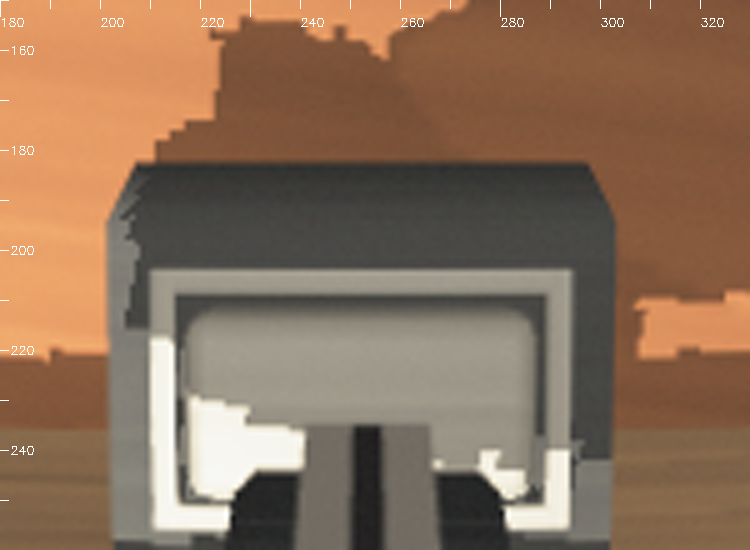

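The tips in the picture sit clearly above the pad although the reported TCP is already below it. So the real finger tips are some 25–35 mm behind the stated TCP. I'll carry on feeling downward slowly.

carry_out([
  {"hand": 0,"offset": [0,0,0.3],"roll": 0},
  {"hand": 0,"offset": [0,0,0.6],"roll": 0},
  {"hand": 0,"offset": [0,0,0.6],"roll": 0},
])

```text
clock: 5.62
position: [0.4277, 0.1722, 0.0275]
orientation: [-0.071, 0.998, 0.0, 0.001]
contact_force: [-0.0, -0.3, -0.3]
finger_gap: 0.004
```

carry_out([
  {"hand": 0,"offset": [0,0,0.3],"roll": 0},
  {"hand": 0,"offset": [0,0,0.5],"roll": 0},
  {"hand": 0,"offset": [0,0,0.5],"roll": 0},
])

```text
clock: 5.87
position: [0.4274, 0.1721, 0.022]
orientation: [-0.071, 0.998, 0.0, 0.0]
contact_force: [0.0, 0.7, -0.2]
finger_gap: -0.003
```

```bash
python3 - <<'E'
from h import *
st=env.get_state(); show(st)
im=cv2.cvtColor(eyes.grab_frame('wrist'),cv2.COLOR_RGB2BGR)
zoom(im,'pics/w7.png',180,150,150,110,5)
E
```

```text
t 5.87 pos [0.4274 0.1721 0.022 ] q [-7.060e-02  9.975e-01  3.000e-04  3.000e-04] F [ 0.   0.7 -0.2] gap -0.003 qpos [-0.48  0.58 -0.    2.31  0.01  0.25  1.22]
```

View pics/w7.png

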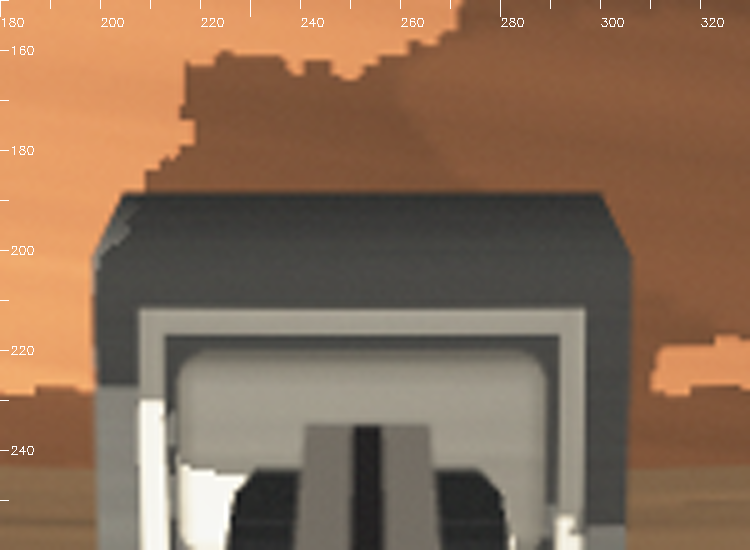

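carry_out([
  {"hand": 0,"offset": [0,0,0.3],"roll": 0},
  {"hand": 0,"offset": [0,0,0.5],"roll": 0},
  {"hand": 0,"offset": [0,0,0.5],"roll": 0},
])

```text
clock: 6.17
position: [0.4273, 0.172, 0.0169]
orientation: [-0.071, 0.998, 0.0, 0.0]
contact_force: [0.3, 0.9, -0.4]
finger_gap: 0.001
```

carry_out([
  {"hand": 0,"offset": [0,0,0.2],"roll": 0},
  {"hand": 0,"offset": [0,0,0.3],"roll": 0},
  {"hand": 0,"offset": [0,0,0.3],"roll": 0},
])

```text
clock: 6.42
position: [0.4278, 0.1722, 0.0139]
orientation: [-0.071, 0.998, 0.0, 0.001]
contact_force: [1.3, 0.3, 2.3]
finger_gap: 0.001
```

carry_out([
  {"hand": 0,"offset": [0,0,0.15],"roll": 0},
  {"hand": 0,"offset": [0,0,0.3],"roll": 0},
  {"hand": 0,"offset": [0,0,0.3],"roll": 0},
])

```text
clock: 6.67
position: [0.4287, 0.1723, 0.011]
orientation: [-0.07, 0.998, 0.001, 0.001]
contact_force: [0.7, 0.8, 4.7]
finger_gap: -0.001
```

```bash
python3 - <<'E'
from h import *
st=env.get_state(); show(st)
im=cv2.cvtColor(eyes.grab_frame('wrist'),cv2.COLOR_RGB2BGR)
zoom(im,'pics/w8.png',170,150,170,120,4)
im=cv2.cvtColor(eyes.grab_frame('scene'),cv2.COLOR_RGB2BGR)
zoom(im,'pics/s8.png',240,150,110,100,6)
E
```

```text
t 6.67 pos [0.4287 0.1723 0.011 ] q [-7.040e-02  9.975e-01  5.000e-04  1.300e-03] F [0.7 0.8 4.7] gap -0.001 qpos [-0.48  0.61 -0.    2.31  0.01  0.22  1.22]
```

View pics/w8.png

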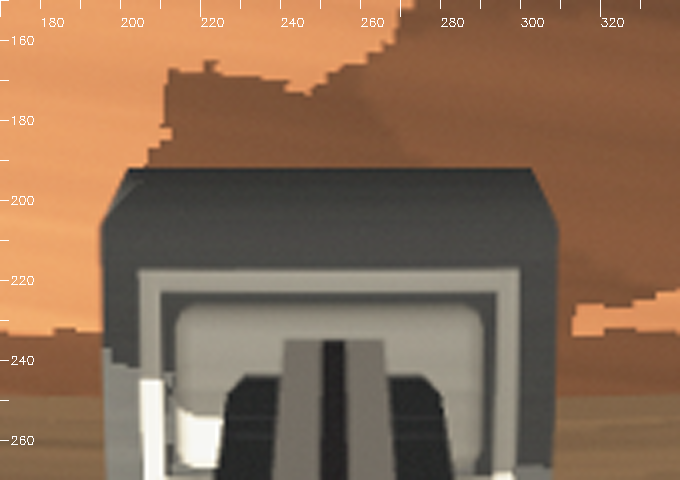

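View pics/s8.png

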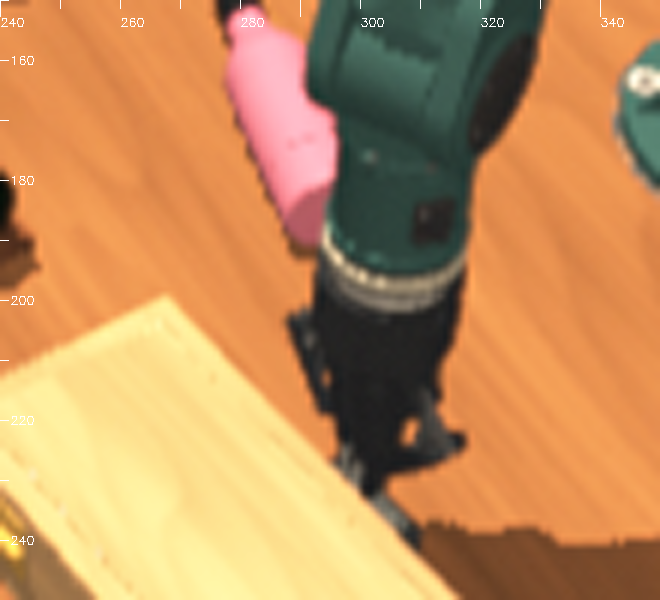

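carry_out([
  {"hand": 0,"offset": [0,0,0.15],"roll": 0},
  {"hand": 0,"offset": [0,0,0.25],"roll": 0},
  {"hand": 0,"offset": [0,0,0.25],"roll": 0},
])

```text
clock: 7.02
position: [0.4294, 0.1725, 0.0087]
orientation: [-0.07, 0.998, 0.001, 0.002]
contact_force: [1.8, -1.0, 3.4]
finger_gap: -0.003
```

carry_out([
  {"hand": 0,"offset": [0,0,0.1],"roll": 0},
  {"hand": 0,"offset": [0,0,0.2],"roll": 0},
  {"hand": 0,"offset": [0,0,0.2],"roll": 0},
])

```text
clock: 7.27
position: [0.4297, 0.1725, 0.0078]
orientation: [-0.07, 0.998, 0.001, 0.002]
contact_force: [-2.3, -2.0, 17.8]
finger_gap: 0.0
```

```bash
python3 - <<'E'
from h import *
st=env.get_state(); show(st)
im=cv2.cvtColor(eyes.grab_frame('scene'),cv2.COLOR_RGB2BGR)
show(env.get_state())
zoom(im,'pics/s9.png',200,150,150,130,5)
im=cv2.cvtColor(eyes.grab_frame('wrist'),cv2.COLOR_RGB2BGR)
cv2.imwrite('pics/w9.png',im)
E
```

```text
t 7.27 pos [0.4297 0.1725 0.0078] q [-7.020e-02  9.975e-01  8.000e-04  2.400e-03] F [-2.3 -2.  17.8] gap 0.0 qpos [-0.48  0.61 -0.    2.31  0.01  0.21  1.22]
t 7.32 pos [0.4297 0.1725 0.0078] q [-7.020e-02  9.975e-01  8.000e-04  2.400e-03] F [-1.  -1.8 17.3] gap 0.002 qpos [-0.48  0.61 -0.    2.31  0.01  0.21  1.22]
```

View pics/s9.png

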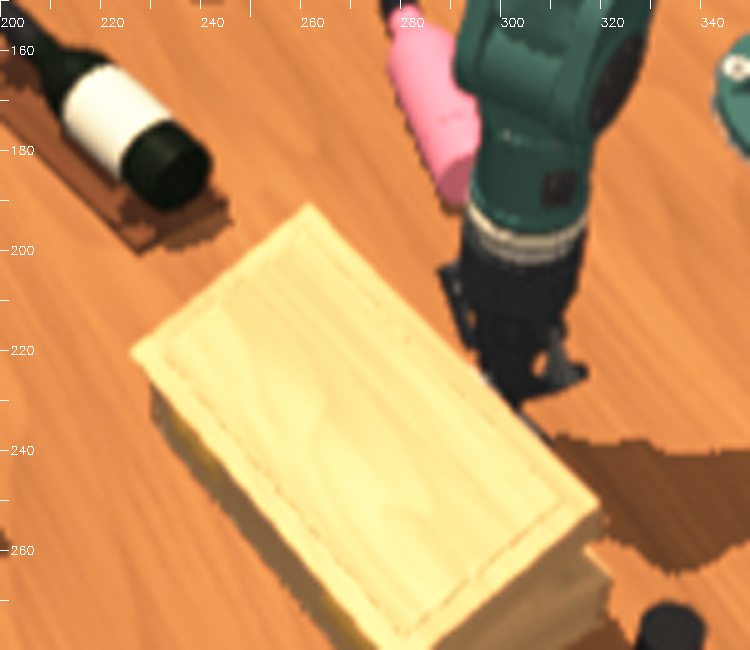

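View pics/w9.png

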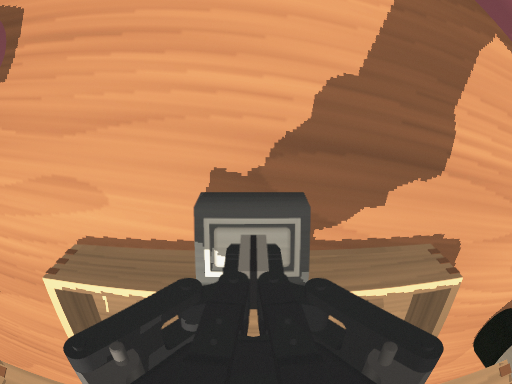

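The lid is springing up, so I'll back off upward and toward the robot.

carry_out([
  {"hand": 0,"offset": [1,0,-2],"roll": 0},
  {"hand": 0,"offset": [2.5,0,-6],"roll": 0},
  {"hand": 0,"offset": [2.5,-3,-10],"roll": 0},
  {"hand": 0,"offset": [2,-7,-14],"roll": 0},
  {"hand": 4,"offset": [2,-11,-18],"roll": 0.1},
  {"hand": 8,"offset": [1,-15,-20],"roll": 0.2},
  {"hand": 8,"offset": [0,-19,-22],"roll": 0.3},
  {"hand": 8,"offset": [-1,-23,-24],"roll": 0.4},
  {"hand": 8,"offset": [-2,-26,-24],"roll": 0.5},
])

```text
clock: 8.12
position: [0.4701, -0.051, 0.2383]
orientation: [0.181, 0.984, 0.002, 0.002]
contact_force: [1.8, 0.7, -0.1]
finger_gap: 0.707
```

```bash
python3 - <<'E'
from h import *
st=env.get_state(); show(st);go(st,[.53,-.14,.27],1.769)
im=cv2.cvtColor(eyes.grab_frame('scene'),cv2.COLOR_RGB2BGR)
cv2.imwrite('pics/s10.png',im)
E
```

```text
t 8.12 pos [ 0.4701 -0.051   0.2383] q [0.1806 0.9836 0.002  0.0023] F [ 1.8  0.7 -0.1] gap 0.707 qpos [-0.13  0.22  0.18  2.13 -0.06  0.8   1.29]
offset [-8.77 -6.18 -3.17] roll 1.009 xang now 2.7784 tilt -0.99998
```

View pics/s10.png

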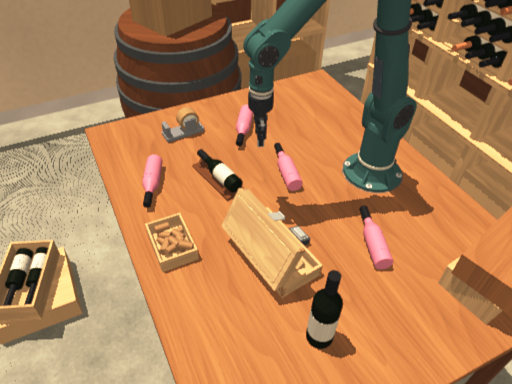

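The scene view shows the lid partly open and still rising, with the pad free. Next I'll move above the bottle.

carry_out([
  {"hand": 8,"offset": [-8.8,-6.2,-3.2],"roll": 1.009},
  {"hand": 8,"offset": [-8.8,-6.2,-3.2],"roll": 1.009},
  {"hand": 8,"offset": [-8.8,-6.2,-3.2],"roll": 1.009},
  {"hand": 8,"offset": [-8.8,-6.2,-3.2],"roll": 1.009},
  {"hand": 8,"offset": [-8.8,-6.2,-3.2],"roll": 1.009},
  {"hand": 8,"offset": [-8.8,-6.2,-3.2],"roll": 1.009},
  {"hand": 8,"offset": [-8.8,-6.2,-3.2],"roll": 1.009},
  {"hand": 8,"offset": [-8.8,-6.2,-3.2],"roll": 1.009},
  {"hand": 8,"offset": [-8.8,-6.2,-3.2],"roll": 1.009},
  {"hand": 8,"offset": [-8.8,-6.2,-3.2],"roll": 1.009},
])

```text
clock: 9.0
position: [0.5334, -0.1493, 0.2728]
orientation: [0.638, 0.77, 0.003, 0.005]
contact_force: [1.0, 0.4, 0.0]
finger_gap: 0.936
```

```bash
python3 - <<'E'
from h import *
import json
st=env.get_state(); show(st);go(st,[.53,-.14,.27],1.769)
im=cv2.cvtColor(eyes.grab_frame('wrist'),cv2.COLOR_RGB2BGR)
json.dump({k:np.array(v).tolist() for k,v in st.items()},open('b1.json','w'))
cv2.imwrite('pics/b1.png',im)
E
```

```text
t 9.0 pos [ 0.5334 -0.1493  0.2728] q [0.6378 0.7701 0.0028 0.0055] F [1.  0.4 0. ] gap 0.936 qpos [-0.15  0.3   0.44  1.94 -0.16  0.92  0.55]
offset [ 0.98 -0.16  0.27] roll -0.011 xang now 1.7581 tilt -0.99992
```

View pics/b1.png

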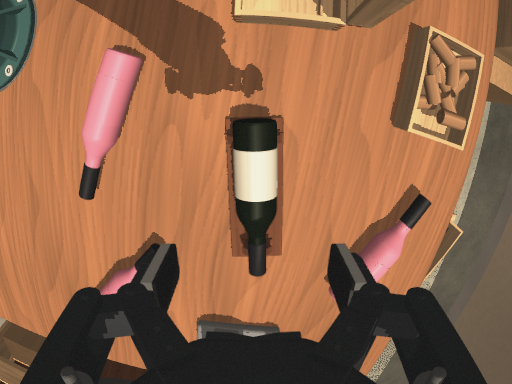

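carry_out([
  {"hand": 8,"offset": [-3,-0.2,4],"roll": -0.011},
  {"hand": 8,"offset": [-3,-0.2,8],"roll": -0.011},
  {"hand": 8,"offset": [-3,-0.2,8],"roll": -0.011},
  {"hand": 8,"offset": [-3,-0.2,8],"roll": -0.011},
  {"hand": 8,"offset": [-3,-0.2,8],"roll": -0.011},
])

```text
clock: 9.47
position: [0.5385, -0.1792, 0.1936]
orientation: [0.633, 0.774, 0.003, 0.006]
contact_force: [0.5, -0.1, -0.1]
finger_gap: 0.938
```

```bash
python3 - <<'E'
from h import *
import json
st=env.get_state(); show(st)
im=cv2.cvtColor(eyes.grab_frame('wrist'),cv2.COLOR_RGB2BGR)
json.dump({k:np.array(v).tolist() for k,v in st.items()},open('b2.json','w'))
cv2.imwrite('pics/b2.png',im)
zoom('pics/b1.png','pics/b1z.png',200,100,120,190,4)
zoom(im,'pics/b2z.png',180,60,160,210,3)
cv2.imwrite('pics/s11.png',cv2.cvtColor(eyes.grab_frame('scene'),cv2.COLOR_RGB2BGR))
E
```

```text
t 9.47 pos [ 0.5385 -0.1792  0.1936] q [0.6329 0.7742 0.003  0.0055] F [ 0.5 -0.1 -0.1] gap 0.938 qpos [-0.06  0.42  0.4   1.99 -0.23  0.76  0.68]
```

View pics/b1z.png

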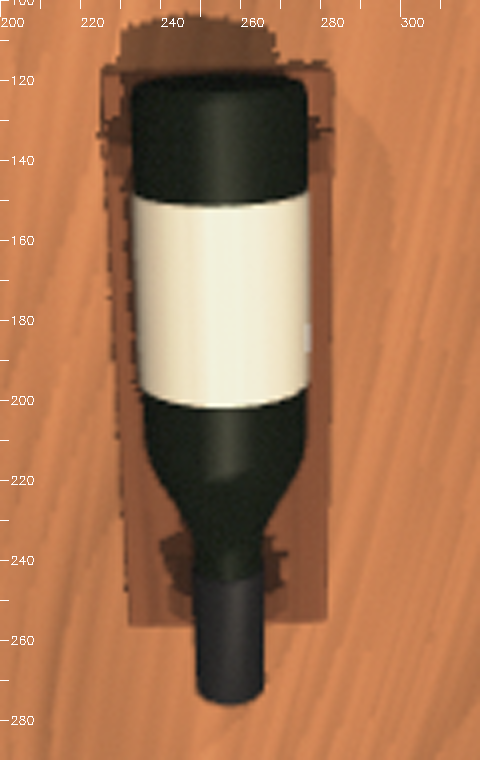

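View pics/b2z.png

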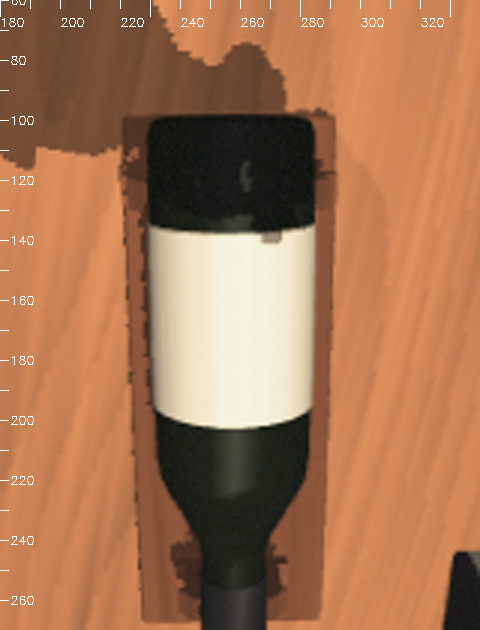

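View pics/s11.png

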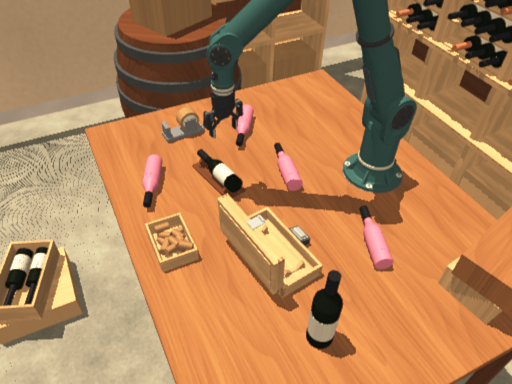

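```bash
python3 - <<'E'
from h import *
import json
s1=json.load(open('b1.json'));s2=json.load(open('b2.json'))
for n,a,b in (('labfoot',(255.3,151.5),(257,137.3)),('labneck',(256.3,202),(257,202.5)),('caps start',(257,244.5),(258,256.5))):
    x,e=tri([ray('wrist',*a,s1),ray('wrist',*b,s2)]);print(n,x.round(4),np.round(e,4))
for s,pts in ((s1,[(255,125),(256.3,200),(257.5,262),(257.3,275)]),(s2,[(257,110),(257,200),(258,260)])):
    P=[onz('wrist',*p,.052,s) for p in pts]; print(np.round(P,4)); d=P[-1]-P[0]; print('ang',np.arctan2(d[1],d[0]))
# width for height
print('foot rim top z=.08', onz('wrist',255,120,.05,s1),onz('wrist',257,98.5,.05,s2))
x,e=tri([ray('wrist',255,119.5,s1),ray('wrist',257,98.5,s2)]);print('foot',x,e)
print('caps',onz('wrist',257,244.5,.064,s1),onz('wrist',258,256.5,.064,s2))
E
```

```text
labfoot [ 0.5364 -0.1393  0.0881] [0.0005 0.0005]
labneck [ 0.5671 -0.2689 -0.0795] [0.0001 0.0001]
caps start [ 0.5628 -0.2632  0.0956] [0.0002 0.0002]
[[ 0.5317 -0.1108  0.052 ]
 [ 0.5537 -0.2157  0.052 ]
 [ 0.5757 -0.3187  0.052 ]
 [ 0.5804 -0.3437  0.052 ]]
ang -1.3648638712738865
[[ 0.5319 -0.1157  0.052 ]
 [ 0.5526 -0.2155  0.052 ]
 [ 0.5705 -0.2948  0.052 ]]
ang -1.3587760852950854
foot rim top z=.08 [ 0.53051454 -0.10439032  0.05      ] [ 0.52950769 -0.10364242  0.05      ]
foot [ 0.52987535 -0.10355994  0.05215656] [np.float64(0.0004343987972915124), np.float64(0.0004343987972915092)]
caps [ 0.56716916 -0.28063557  0.064     ] [ 0.56753457 -0.28242313  0.064     ]
```

```bash
python3 - <<'E'
from h import *
st=env.get_state();go(st,[.5485,-.192,.06],1.777);go(st,[.5485,-.192,.10],1.777)
E
```

```text
offset [-1.33  0.4  13.52] roll -0.006 xang now 1.7713 tilt -0.99987
offset [-1.35  0.46  9.52] roll -0.006 xang now 1.7713 tilt -0.99987
```

carry_out([
  {"hand": 8.5,"offset": [-1.35,0.45,3],"roll": -0.006},
  {"hand": 8.5,"offset": [-1.35,0.45,6],"roll": -0.006},
  {"hand": 8.5,"offset": [-1.35,0.43,9],"roll": -0.006},
  {"hand": 8.5,"offset": [-1.35,0.41,12],"roll": -0.006},
  {"hand": 8.5,"offset": [-1.33,0.4,13.5],"roll": -0.006},
  {"hand": 8.5,"offset": [-1.33,0.4,13.5],"roll": -0.006},
  {"hand": 8.5,"offset": [-1.33,0.4,13.5],"roll": -0.006},
])

```text
clock: 10.15
position: [0.5496, -0.1919, 0.0612]
orientation: [0.63, 0.777, 0.004, 0.008]
contact_force: [0.2, -0.2, 0.4]
finger_gap: 1.001
```

```bash
python3 - <<'E'
from h import *
st=env.get_state(); show(st);go(st,[.5485,-.192,.02],1.777)
cv2.imwrite('pics/b3.png',cv2.cvtColor(eyes.grab_frame('wrist'),cv2.COLOR_RGB2BGR))
im=cv2.cvtColor(eyes.grab_frame('scene'),cv2.COLOR_RGB2BGR)
u,v=proj('scene',st['position']); im[int(round(v)),int(round(u))]=(0,0,255)
zoom(im,'pics/s12.png',170,90,110,110,6)
E
```

```text
t 10.15 pos [ 0.5496 -0.1919  0.0612] q [0.63   0.7765 0.0043 0.0078] F [ 0.2 -0.2  0.4] gap 1.001 qpos [ 0.05  0.62  0.29  2.05 -0.35  0.5   0.81]
offset [ 0.05 -0.18  4.12] roll 0.001 xang now 1.7782 tilt -0.99984
```

View pics/b3.png

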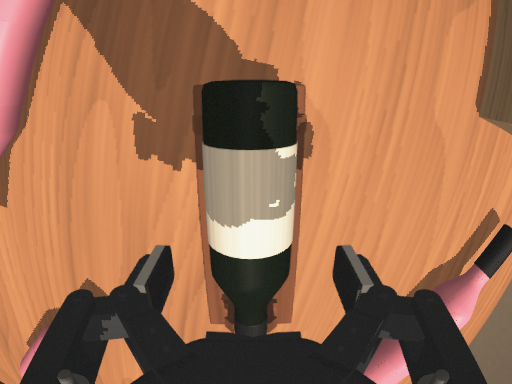

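View pics/s12.png

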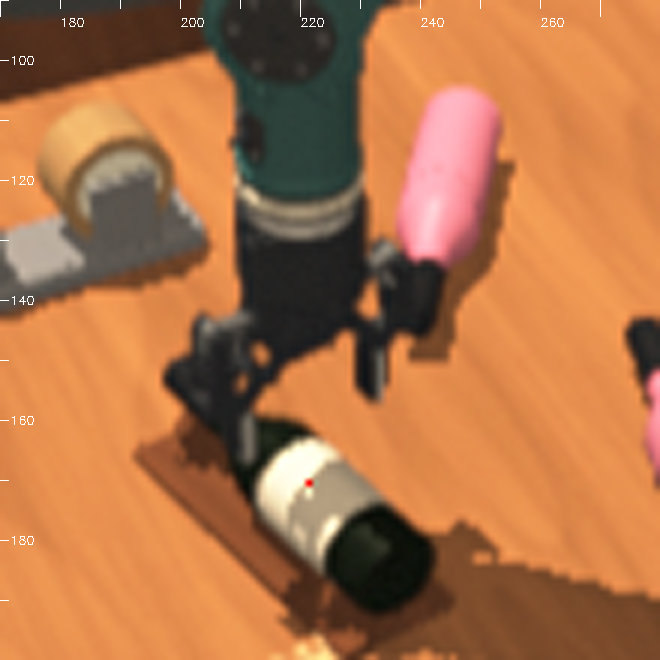

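carry_out([
  {"hand": 8.5,"offset": [0.02,-0.05,2],"roll": 0.001},
  {"hand": 8.5,"offset": [0.04,-0.1,3.5],"roll": 0.001},
  {"hand": 8.5,"offset": [0.05,-0.15,4.5],"roll": 0.001},
  {"hand": 8.5,"offset": [0.05,-0.18,5],"roll": 0.001},
  {"hand": 8.5,"offset": [0.05,-0.2,5],"roll": 0.001},
])

```text
clock: 10.67
position: [0.5496, -0.1926, 0.0124]
orientation: [0.631, 0.776, 0.005, 0.009]
contact_force: [0.2, 0.7, -0.2]
finger_gap: 0.994
```

```bash
python3 - <<'E'
from h import *
st=env.get_state(); show(st);go(st,[.5485,-.192,-.01],1.777)
im=cv2.cvtColor(eyes.grab_frame('scene'),cv2.COLOR_RGB2BGR)
zoom(im,'pics/s13.png',170,90,110,110,6)
E
```

```text
t 10.67 pos [ 0.5496 -0.1926  0.0124] q [0.6305 0.7761 0.0048 0.0091] F [ 0.2  0.7 -0.2] gap 0.994 qpos [ 0.09  0.69  0.23  2.07 -0.39  0.4   0.84]
offset [ 0.1  -0.13  2.24] roll -0.0 xang now 1.7769 tilt -0.99979
```

View pics/s13.png

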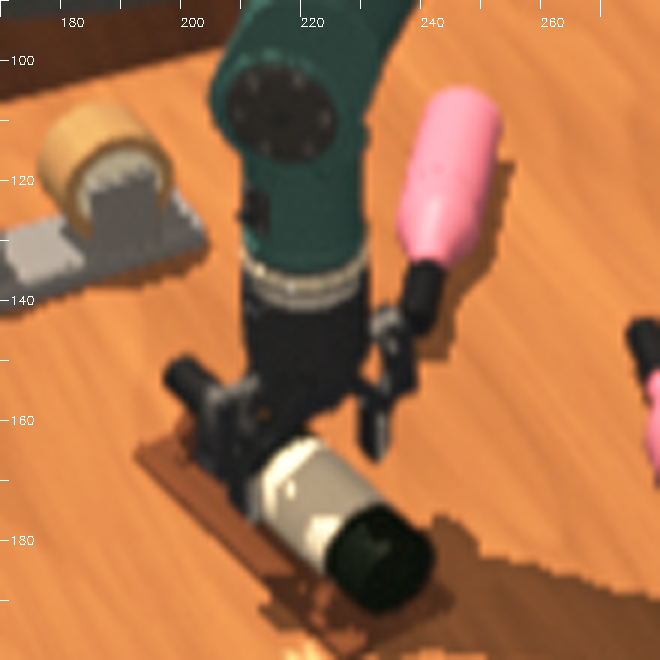

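```bash
python3 - <<'E'
from h import *
st=env.get_state()
Rt=R.from_quat(st['orientation']).as_matrix();p=np.array(st['position'])
for z in (-.047,-.037):
  for y in (.047,-.047):
    print(z,y,np.round(proj('scene',p+Rt@[0,y,z]),1),(p+Rt@[0,y,z]).round(4))
E
```

```text
-0.047 0.047 [210.5 175. ] [ 0.5948 -0.183   0.0607]
-0.047 -0.047 [231.6 165. ] [ 0.5028 -0.2023  0.0589]
-0.037 0.047 [210.6 177. ] [ 0.595  -0.1831  0.0507]
-0.037 -0.047 [231.6 167. ] [ 0.503  -0.2023  0.0489]
```

carry_out([
  {"hand": 8.5,"offset": [0.05,-0.1,1],"roll": 0},
  {"hand": 8.5,"offset": [0.1,-0.13,2],"roll": 0},
  {"hand": 8.5,"offset": [0.1,-0.13,2.3],"roll": 0},
  {"hand": 8.5,"offset": [0.1,-0.13,2.3],"roll": 0},
])

```text
clock: 11.05
position: [0.5479, -0.1919, -0.0113]
orientation: [0.631, 0.776, 0.005, 0.008]
contact_force: [0.1, -0.2, 0.1]
finger_gap: 0.998
```

carry_out([
  {"hand": 7,"offset": [0,0,0],"roll": 0},
  {"hand": 6.2,"offset": [0,0,0],"roll": 0},
  {"hand": 5,"offset": [0,0,0],"roll": 0},
  {"hand": 5,"offset": [0,0,0],"roll": 0},
  {"hand": 5,"offset": [0,0,0],"roll": 0},
  {"hand": 5,"offset": [0,0,0],"roll": 0},
], newtons=40)

```text
clock: 11.55
position: [0.5487, -0.1918, -0.0109]
orientation: [0.63, 0.776, 0.005, 0.009]
contact_force: [-0.4, 1.3, 1.3]
finger_gap: 0.689
```

```bash
python3 - <<'E'
from h import *
st=env.get_state(); show(st)
cv2.imwrite('pics/b4.png',cv2.cvtColor(eyes.grab_frame('wrist'),cv2.COLOR_RGB2BGR))
im=cv2.cvtColor(eyes.grab_frame('scene'),cv2.COLOR_RGB2BGR)
zoom(im,'pics/s14.png',170,90,110,110,5)
E
```

```text
t 11.55 pos [ 0.5487 -0.1918 -0.0109] q [0.6304 0.7762 0.0049 0.0089] F [-0.4  1.3  1.3] gap 0.689 qpos [ 0.11  0.73  0.21  2.07 -0.4   0.36  0.85]
```

View pics/b4.png

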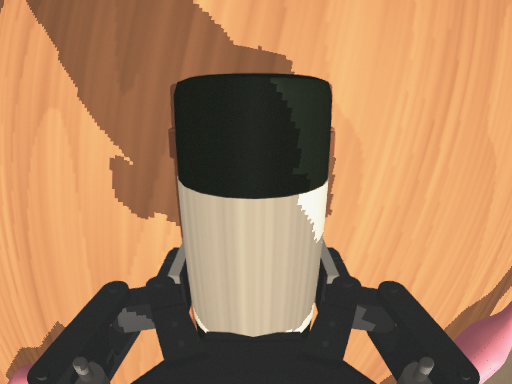

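View pics/s14.png

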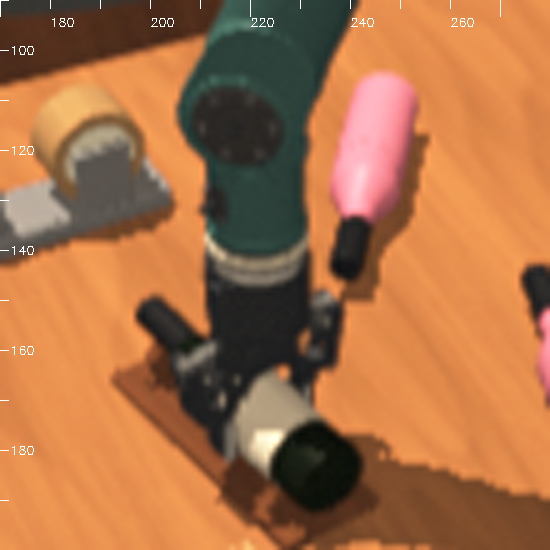

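carry_out([
  {"hand": 5,"offset": [0,0,-0.5],"roll": 0},
  {"hand": 5,"offset": [0,0,-1.5],"roll": 0},
  {"hand": 5,"offset": [0,0,-3],"roll": 0},
  {"hand": 5,"offset": [0,0,-5],"roll": 0},
  {"hand": 5,"offset": [0,0,-7.5],"roll": 0},
  {"hand": 5,"offset": [0,0,-10],"roll": 0},
  {"hand": 5,"offset": [0,0,-12.5],"roll": 0},
  {"hand": 5,"offset": [0,0,-14],"roll": 0},
  {"hand": 5,"offset": [0,0,-15],"roll": 0},
  {"hand": 5,"offset": [0,0,-15],"roll": 0},
])

```text
clock: 12.48
position: [0.5455, -0.1915, 0.1407]
orientation: [0.631, 0.776, 0.005, 0.01]
contact_force: [0.9, -1.0, -7.6]
finger_gap: 0.695
```

```bash
python3 - <<'E'
from h import *
st=env.get_state(); show(st)
print(cw([-.01,.032,.044]))
go(st,[*cw([-.01,.032,0])[:2],.14],.14+np.pi/2)
cv2.imwrite('pics/b5.png',cv2.cvtColor(eyes.grab_frame('wrist'),cv2.COLOR_RGB2BGR))
cv2.imwrite('pics/s15.png',cv2.cvtColor(eyes.grab_frame('scene'),cv2.COLOR_RGB2BGR))
E
```

```text
t 12.48 pos [ 0.5455 -0.1915  0.1407] q [0.6306 0.776  0.0053 0.0097] F [ 0.9 -1.  -7.6] gap 0.695 qpos [-0.01  0.5   0.37  2.02 -0.29  0.65  0.76]
[0.51563246 0.21729148 0.044     ]
offset [40.63  5.44 -0.16] roll 0.066 xang now 1.7767 tilt -0.99975
```

View pics/s15.png

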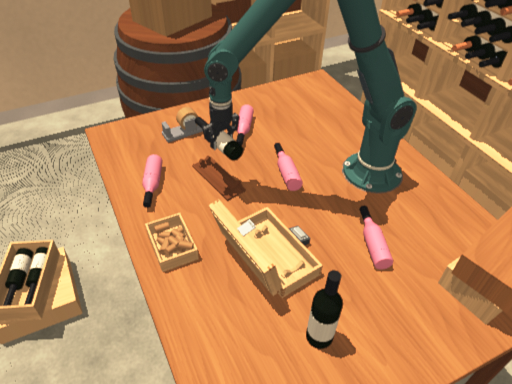

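View pics/b5.png

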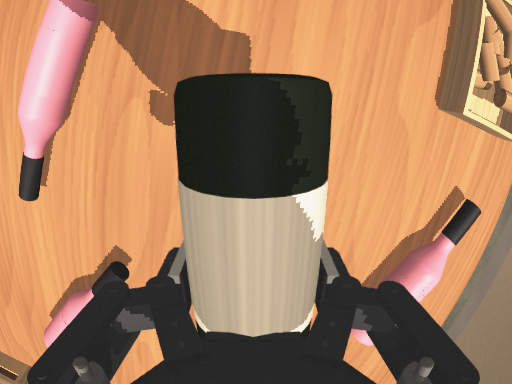

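carry_out([
  {"hand": 5,"offset": [1.5,0.3,-0.2],"roll": 0.006},
  {"hand": 5,"offset": [4.5,0.7,-0.2],"roll": 0.012},
  {"hand": 5,"offset": [8,1.2,-0.2],"roll": 0.018},
  {"hand": 5,"offset": [11.5,1.6,-0.2],"roll": 0.024},
  {"hand": 5,"offset": [15,2.1,-0.2],"roll": 0.03},
  {"hand": 5,"offset": [18.5,2.6,-0.2],"roll": 0.036},
  {"hand": 5,"offset": [22,3.1,-0.2],"roll": 0.042},
  {"hand": 5,"offset": [25.5,3.5,-0.2],"roll": 0.048},
  {"hand": 5,"offset": [29,4,-0.2],"roll": 0.054},
  {"hand": 5,"offset": [32,4.4,-0.2],"roll": 0.06},
])

```text
clock: 13.42
position: [0.5196, 0.1341, 0.1372]
orientation: [0.653, 0.757, 0.003, 0.006]
contact_force: [0.6, 0.5, -7.7]
finger_gap: 0.69
```

```bash
python3 - <<'E'
from h import *
st=env.get_state(); show(st)
go(st,[*cw([-.01,.032,0])[:2],.14],.14+np.pi/2)
E
```

```text
t 13.42 pos [0.5196 0.1341 0.1372] q [0.6529 0.7574 0.0033 0.0064] F [ 0.6  0.5 -7.7] gap 0.69 qpos [-0.65  0.47  0.41  2.11 -0.31  0.61  0.12]
offset [ 8.28  0.84 -0.32] roll 0.008 xang now 1.7186 tilt -0.9999
```

carry_out([
  {"hand": 5,"offset": [3,0.4,0],"roll": 0.008},
  {"hand": 5,"offset": [5.5,0.7,0],"roll": 0.008},
  {"hand": 5,"offset": [7.3,0.84,0],"roll": 0.008},
  {"hand": 5,"offset": [8.2,0.84,0],"roll": 0.008},
  {"hand": 5,"offset": [8.3,0.84,0],"roll": 0.008},
  {"hand": 5,"offset": [8.3,0.84,0],"roll": 0.008},
])

```text
clock: 13.92
position: [0.5146, 0.2164, 0.1358]
orientation: [0.656, 0.755, 0.002, 0.006]
contact_force: [1.0, 0.2, -6.9]
finger_gap: 0.691
```

```bash
python3 - <<'E'
from h import *
st=env.get_state(); show(st)
go(st,[*cw([-.01,.032,0])[:2],.06],.14+np.pi/2)
cv2.imwrite('pics/b6.png',cv2.cvtColor(eyes.grab_frame('wrist'),cv2.COLOR_RGB2BGR))
im=cv2.cvtColor(eyes.grab_frame('scene'),cv2.COLOR_RGB2BGR)
zoom(im,'pics/s16.png',190,150,160,150,5)
im=cv2.cvtColor(eyes.grab_frame('top'),cv2.COLOR_RGB2BGR)
zoom(im,'pics/t16.png',120,110,150,120,5)
E
```

```text
t 13.92 pos [0.5146 0.2164 0.1358] q [0.6558 0.7549 0.0018 0.0063] F [ 1.   0.2 -6.9] gap 0.691 qpos [-0.79  0.5   0.42  2.06 -0.31  0.64 -0.02]
offset [0.13 0.03 7.58] roll 0.0 xang now 1.711 tilt -0.99992
```

View pics/b6.png

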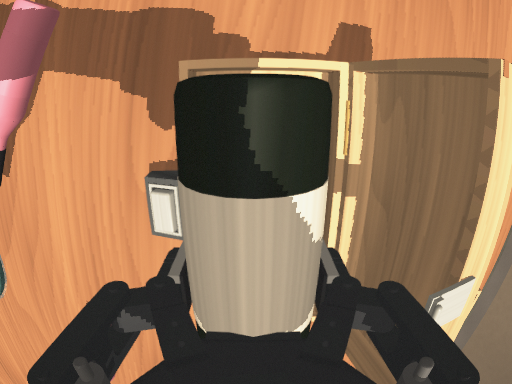

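View pics/s16.png

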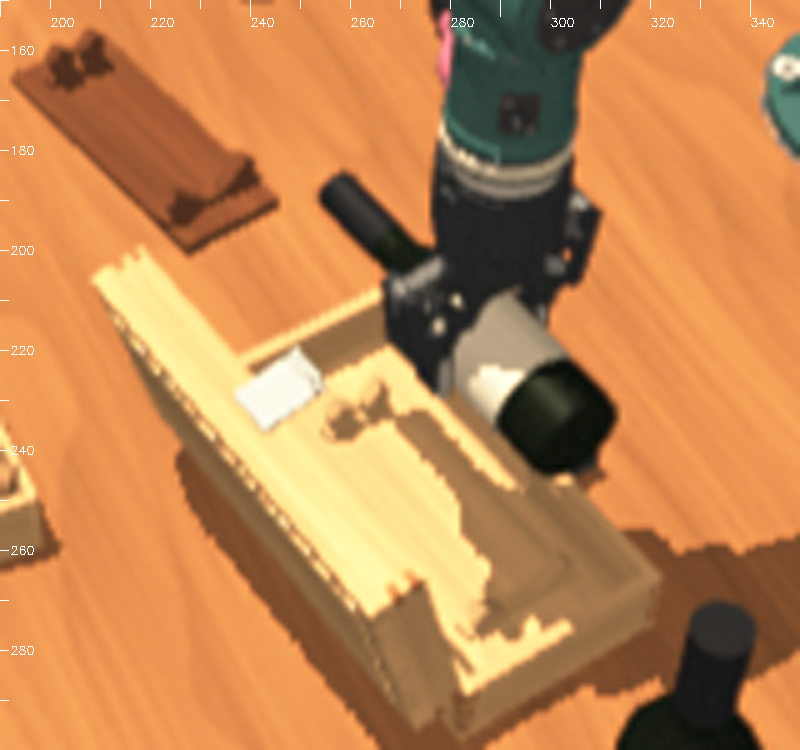

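View pics/t16.png

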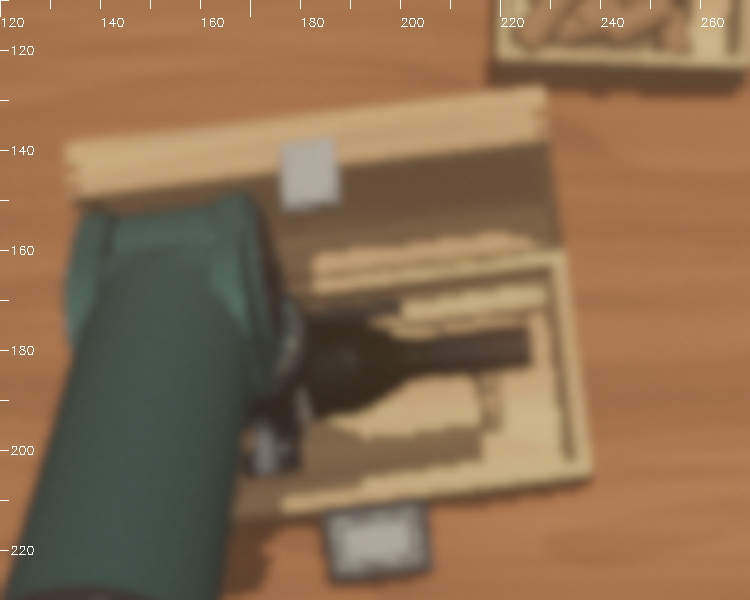

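```bash
python3 - <<'E'
from h import *
st=env.get_state();Rt=R.from_quat(st['orientation']).as_matrix();p=np.array(st['position'])
o=p+Rt@[0,0,-.061]; m=p+Rt@[-.152,0,-.061]
print('pred origin',o.round(4),wc(o).round(4),'mouth',m.round(4),wc(m).round(4),'px',proj('top',m),proj('scene',m))
print('meas mouth', wc(onz('top',226,178.7,m[2])), tri([ray('top',226,178.7),ray('scene',255,186.5)]))
E
```

```text
pred origin [0.5148 0.215  0.1976] [-0.0111  0.0298  0.1976] mouth [0.5355 0.0644 0.1986] [-0.0117 -0.1222  0.1986] px (np.float64(226.7678971217259), np.float64(178.08682774504672)) (np.float64(256.22825265823974), np.float64(185.86552059808986))
meas mouth [-0.01322452 -0.11968984  0.19864364] (array([0.53662475, 0.06508004, 0.19620164]), [np.float64(0.0030766253441358404), np.float64(0.0030766253441359055)])
```

carry_out([
  {"hand": 5,"offset": [0.13,0.05,1.5],"roll": 0},
  {"hand": 5,"offset": [0.13,0.1,4],"roll": 0},
  {"hand": 5,"offset": [0.13,0.1,7],"roll": 0},
  {"hand": 5,"offset": [0.13,0.1,9.5],"roll": 0},
  {"hand": 5,"offset": [0.13,0.1,11.5],"roll": 0},
  {"hand": 5,"offset": [0.13,0.1,12.5],"roll": 0},
  {"hand": 5,"offset": [0.13,0.1,13],"roll": 0},
  {"hand": 5,"offset": [0.13,0.1,13],"roll": 0},
  {"hand": 5,"offset": [0.13,0.1,13],"roll": 0},
])

```text
clock: 14.82
position: [0.5193, 0.215, 0.0074]
orientation: [0.658, 0.753, 0.003, 0.007]
contact_force: [0.1, 0.1, -6.9]
finger_gap: 0.694
```

```bash
python3 - <<'E'
from h import *
st=env.get_state();show(st);go(st,[*cw([-.01,.032,0])[:2],-.017],.14+np.pi/2)
Rt=R.from_quat(st['orientation']).as_matrix();p=np.array(st['position'])
print(wc(p+Rt@[0,0,-.061]),wc(p+Rt@[-.152,0,-.061]))
im=cv2.cvtColor(eyes.grab_frame('scene'),cv2.COLOR_RGB2BGR)
zoom(im,'pics/s17.png',190,150,160,150,5)
E
```

```text
t 14.82 pos [0.5193 0.215  0.0074] q [0.6577 0.7533 0.0031 0.0072] F [ 0.1  0.1 -6.9] gap 0.694 qpos [-0.67  0.69  0.27  2.11 -0.44  0.38  0.08]
offset [ 0.29 -0.37  2.43] roll -0.005 xang now 1.7061 tilt -0.99988
[-0.00753358  0.0296672   0.06841083] [-0.00825141 -0.12232763  0.06943856]
```

View pics/s17.png

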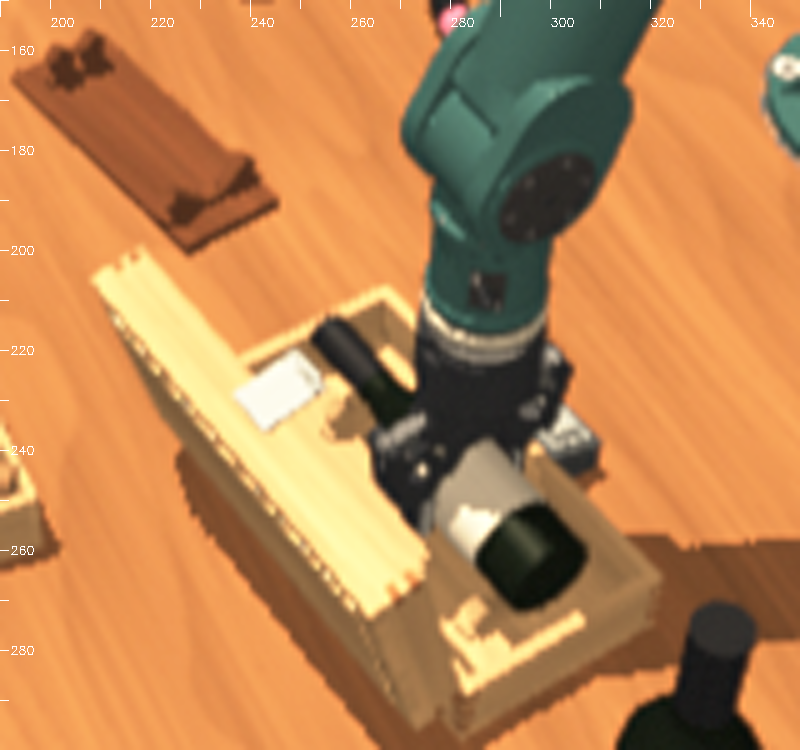

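carry_out([
  {"hand": 5,"offset": [0.1,-0.15,0.4],"roll": -0.003},
  {"hand": 5,"offset": [0.2,-0.3,0.9],"roll": -0.005},
  {"hand": 5,"offset": [0.2,-0.3,1.4],"roll": -0.005},
  {"hand": 5,"offset": [0.2,-0.3,1.7],"roll": -0.005},
  {"hand": 5,"offset": [0.2,-0.3,1.8],"roll": -0.005},
  {"hand": 5,"offset": [0.2,-0.3,1.8],"roll": -0.005},
])

```text
clock: 15.37
position: [0.5163, 0.2168, -0.0107]
orientation: [0.656, 0.755, 0.003, 0.007]
contact_force: [-0.6, 0.3, -7.4]
finger_gap: 0.69
```

carry_out([
  {"hand": 5,"offset": [0,0,0.15],"roll": 0},
  {"hand": 5,"offset": [0,0,0.3],"roll": 0},
  {"hand": 5,"offset": [0,0,0.35],"roll": 0},
  {"hand": 5,"offset": [0,0,0.35],"roll": 0},
])

```text
clock: 15.7
position: [0.5163, 0.2167, -0.0143]
orientation: [0.656, 0.755, 0.003, 0.007]
contact_force: [-1.0, -0.5, -7.6]
finger_gap: 0.69
```

carry_out([
  {"hand": 5,"offset": [0,0,0.1],"roll": 0},
  {"hand": 5,"offset": [0,0,0.2],"roll": 0},
  {"hand": 5,"offset": [0,0,0.2],"roll": 0},
])

```text
clock: 15.95
position: [0.5163, 0.2167, -0.0165]
orientation: [0.656, 0.755, 0.003, 0.007]
contact_force: [0.8, 0.5, -7.2]
finger_gap: 0.692
```

carry_out([
  {"hand": 5,"offset": [0,0,0.1],"roll": 0},
  {"hand": 5,"offset": [0,0,0.2],"roll": 0},
  {"hand": 5,"offset": [0,0,0.2],"roll": 0},
])

```text
clock: 16.2
position: [0.5165, 0.2168, -0.0169]
orientation: [0.656, 0.755, 0.003, 0.007]
contact_force: [-2.4, -1.2, 7.7]
finger_gap: 0.687
```

carry_out([
  {"hand": 5,"offset": [0,0,-0.03],"roll": 0},
  {"hand": 6.3,"offset": [0,0,-0.03],"roll": 0},
  {"hand": 7,"offset": [0,0,-0.03],"roll": 0},
  {"hand": 7,"offset": [0,0,-0.03],"roll": 0},
  {"hand": 7,"offset": [0,0,-0.03],"roll": 0},
  {"hand": 7,"offset": [0,0,-0.03],"roll": 0},
])

```text
clock: 16.7
position: [0.5169, 0.2169, -0.0165]
orientation: [0.656, 0.755, 0.004, 0.007]
contact_force: [-0.6, 0.3, -0.1]
finger_gap: 0.823
```

```bash
python3 - <<'E'
from h import *
st=env.get_state();show(st)
cv2.imwrite('pics/b7.png',cv2.cvtColor(eyes.grab_frame('wrist'),cv2.COLOR_RGB2BGR))
im=cv2.cvtColor(eyes.grab_frame('scene'),cv2.COLOR_RGB2BGR)
zoom(im,'pics/s18.png',190,150,160,150,5)
E
```

```text
t 16.7 pos [ 0.5169  0.2169 -0.0165] q [0.6558 0.7549 0.0037 0.007 ] F [-0.6  0.3 -0.1] gap 0.823 qpos [-0.65  0.73  0.23  2.12 -0.46  0.33  0.1 ]
```

View pics/b7.png

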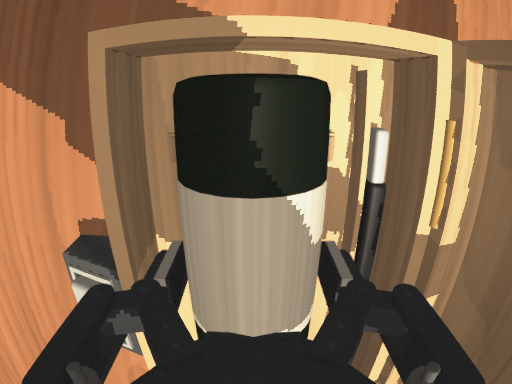

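View pics/s18.png

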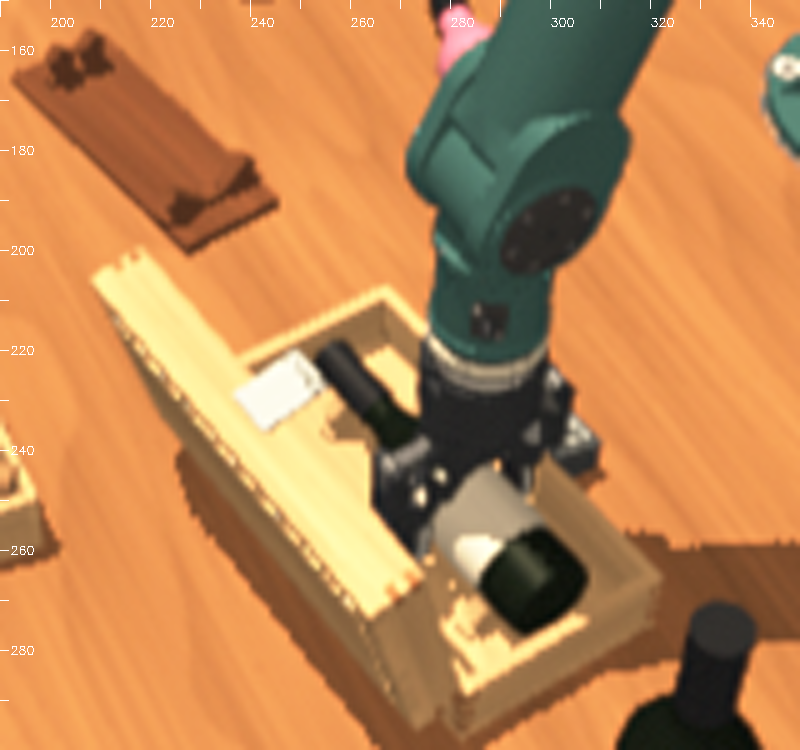

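The bottle is released in the saddles. I'll lift off straight up, then look at it.

carry_out([
  {"hand": 7,"offset": [0,0,-1],"roll": 0},
  {"hand": 7,"offset": [0,0,-3],"roll": 0},
  {"hand": 7,"offset": [0,0,-6],"roll": 0},
  {"hand": 7,"offset": [0,0,-9],"roll": 0},
  {"hand": 7,"offset": [0,0,-13],"roll": 0},
  {"hand": 7,"offset": [0,0,-17],"roll": 0},
  {"hand": 4,"offset": [0,0,-21],"roll": 0},
  {"hand": 0,"offset": [0,0,-25],"roll": 0},
  {"hand": 0,"offset": [0,0,-28],"roll": 0},
  {"hand": 0,"offset": [0,0,-28],"roll": 0},
])

```text
clock: 17.63
position: [0.5167, 0.2189, 0.2708]
orientation: [0.656, 0.755, 0.01, 0.009]
contact_force: [0.5, -0.1, 0.4]
finger_gap: 0.253
```

```bash
python3 - <<'E'
from h import *
import json
st=env.get_state();show(st)
json.dump({k:np.array(v).tolist() for k,v in st.items()},open('c1.json','w'))
cv2.imwrite('pics/c1.png',cv2.cvtColor(eyes.grab_frame('wrist'),cv2.COLOR_RGB2BGR))
im=cv2.cvtColor(eyes.grab_frame('scene'),cv2.COLOR_RGB2BGR)
cv2.imwrite('pics/s19.png',im)
zoom(im,'pics/s19z.png',190,150,160,150,5)
go(st,[*cw([.175,0,0])[:2],.26],.14+np.pi)
E
```

```text
t 17.63 pos [0.5167 0.2189 0.2708] q [0.656  0.7546 0.01   0.0088] F [ 0.5 -0.1  0.4] gap 0.253 qpos [-0.9   0.32  0.54  1.94 -0.2   0.91 -0.13]
offset [-3.34 18.34  1.57] roll -1.571 xang now 1.7103 tilt -0.99964
```

View pics/c1.png

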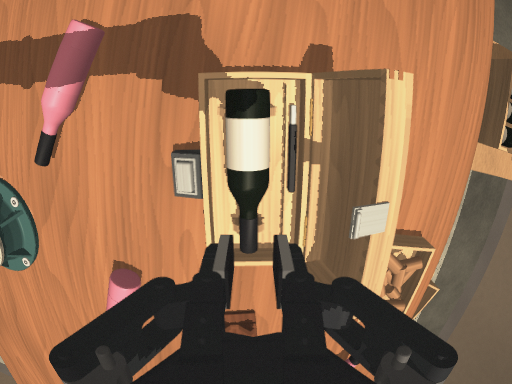

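View pics/s19z.png

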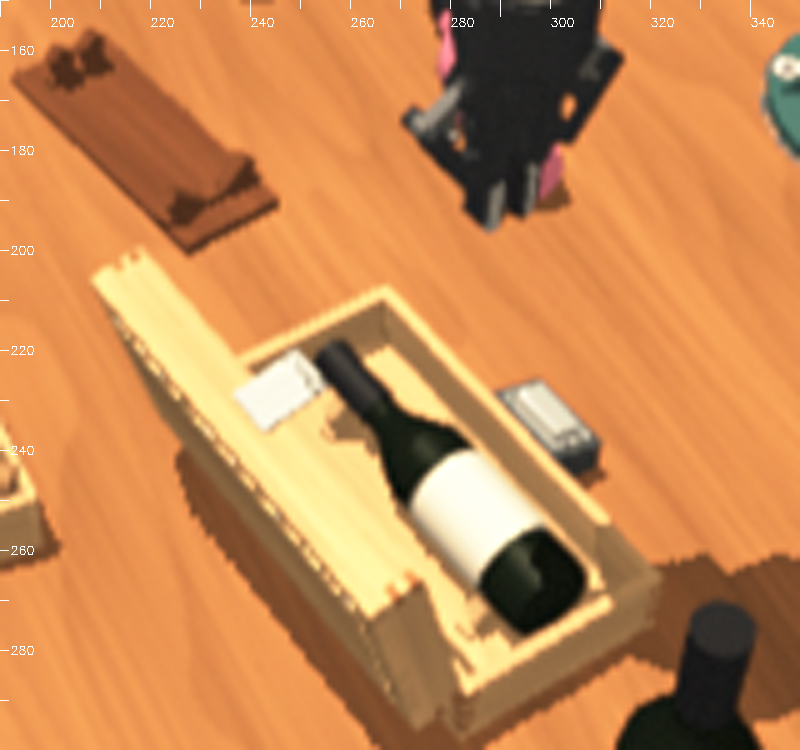

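```bash
python3 - <<'E'
from h import *
import json
s=json.load(open('c1.json'))
f=onz('wrist',248,90,.046,s);m=onz('wrist',249,251,.05,s);print('foot',wc(f),'mouth',wc(m))
for th in (1.6,1.7,1.8,1.9):
    d=np.array([-np.cos(th),0,np.sin(th)]);n=np.array([np.sin(th),0,np.cos(th)])
    E=lambda y:cw(np.array([.075,y,.05])+.15*d+.036*n)
    I=lambda y:cw(np.array([.075,y,.05])+.15*d)
    print(th,[np.round(proj('scene',E(y)),1) for y in(-.145,.145)],[np.round(proj('scene',I(y)),1) for y in(-.145,.145)],'top',[np.round(proj('top',E(y)),1) for y in(-.145,.145)],[np.round(proj('top',I(y)),1) for y in(-.145,.145)])
E
```

```text
foot [-0.00901815  0.11971041  0.046     ] mouth [-0.00867166 -0.11871285  0.05      ]
1.6 [array([217. , 197.6]), array([273.7, 263.8])] [array([227.2, 192.7]), array([284.8, 257.4])] top [array([229.4, 135.8]), array([132.6, 147.2])] [array([230.8, 147.3]), array([133.6, 158.9])]
1.7 [array([212.8, 200.6]), array([269.1, 267.4])] [array([223. , 194.9]), array([280.2, 260.2])] top [array([228.8, 131.5]), array([132.6, 142.9])] [array([230.2, 142.6]), array([133.3, 154.1])]
1.8 [array([208.8, 203.9]), array([264.6, 271.3])] [array([218.8, 197.4]), array([275.6, 263.3])] top [array([228.4, 127.6]), array([132.7, 138.9])] [array([229.6, 138.1]), array([133.1, 149.5])]
1.9 [array([205.1, 207.4]), array([260.3, 275.3])] [array([214.7, 200.2]), array([271.1, 266.8])] top [array([227.9, 124.1]), array([133. , 135.2])] [array([229.1, 133.8]), array([133. , 145.2])]
```

carry_out([
  {"hand": 0,"offset": [-1,3,0],"roll": -0.12},
  {"hand": 0,"offset": [-2,6,0],"roll": -0.24},
  {"hand": 0,"offset": [-3,9,0],"roll": -0.36},
  {"hand": 0,"offset": [-3.3,12,0],"roll": -0.48},
  {"hand": 0,"offset": [-3.3,15,0],"roll": -0.6},
  {"hand": 0,"offset": [-3.3,17,0],"roll": -0.72},
  {"hand": 0,"offset": [-3.3,18.3,0],"roll": -0.84},
  {"hand": 0,"offset": [-3.3,18.3,0],"roll": -0.96},
  {"hand": 0,"offset": [-3.3,18.3,0],"roll": -1.08},
  {"hand": 0,"offset": [-3.3,18.3,0],"roll": -1.2},
])

```text
clock: 18.57
position: [0.6973, 0.2103, 0.2654]
orientation: [0.112, 0.994, -0.001, 0.006]
contact_force: [0.5, 0.5, 0.2]
finger_gap: 0.003
```

```bash
python3 - <<'E'
from h import *
st=env.get_state();show(st)
go(st,[*cw([.180,0,0])[:2],.27],.14+np.pi)
E
```

```text
t 18.57 pos [0.6973 0.2103 0.2654] q [ 1.124e-01  9.936e-01 -7.000e-04  6.400e-03] F [0.5 0.5 0.2] gap 0.003 qpos [-0.49  0.54  0.21  1.55 -0.11  1.06  1.09]
offset [-1.03  0.42 -0.44] roll -0.365 xang now 2.9164 tilt -0.99992
```

carry_out([
  {"hand": 0,"offset": [-1,0.4,-0.4],"roll": -0.12},
  {"hand": 0,"offset": [-1,0.4,-0.4],"roll": -0.24},
  {"hand": 0,"offset": [-1,0.4,1],"roll": -0.365},
  {"hand": 0,"offset": [-1,0.4,4],"roll": -0.365},
  {"hand": 0,"offset": [-1,0.4,7],"roll": -0.365},
  {"hand": 0,"offset": [-1,0.4,9],"roll": -0.365},
  {"hand": 0,"offset": [-1,0.4,9],"roll": -0.365},
  {"hand": 0,"offset": [-1,0.4,9],"roll": -0.365},
])

```text
clock: 19.23
position: [0.7069, 0.2111, 0.1725]
orientation: [-0.07, 0.998, -0.003, 0.003]
contact_force: [1.4, -0.7, -0.0]
finger_gap: 0.001
```

```bash
python3 - <<'E'
from h import *
st=env.get_state();show(st);print(wc(st['position']))
cv2.imwrite('pics/d1.png',cv2.cvtColor(eyes.grab_frame('wrist'),cv2.COLOR_RGB2BGR))
im=cv2.cvtColor(eyes.grab_frame('scene'),cv2.COLOR_RGB2BGR)
zoom(im,'pics/s20.png',190,130,160,150,5)
E
```

```text
t 19.23 pos [0.7069 0.2111 0.1725] q [-0.0698  0.9976 -0.0026  0.0031] F [ 1.4 -0.7 -0. ] gap 0.001 qpos [-0.42  0.63  0.1   1.6  -0.07  0.91  1.42]
[ 0.17856212 -0.00085682  0.17247371]
```

View pics/s20.png

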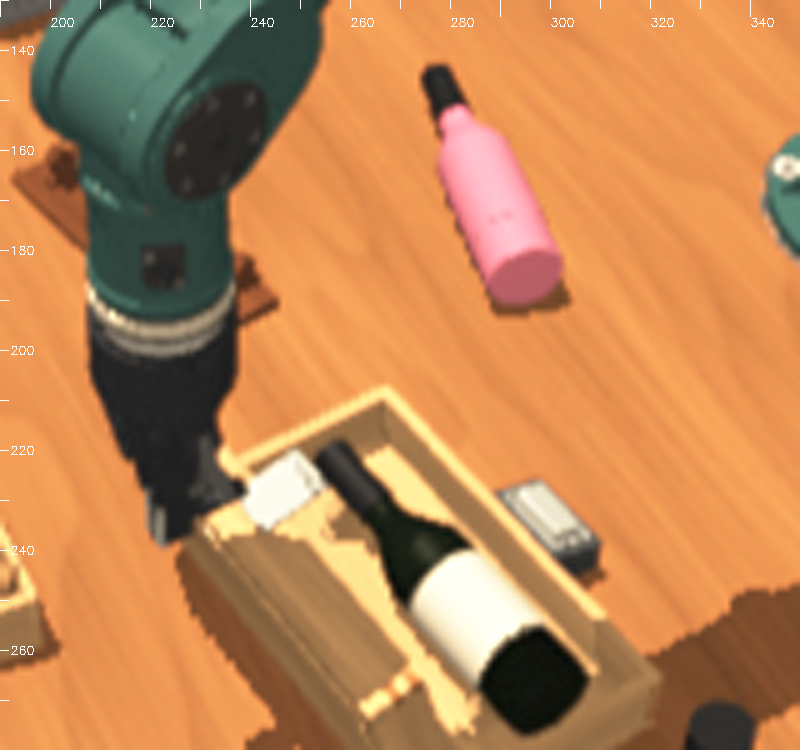

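View pics/d1.png

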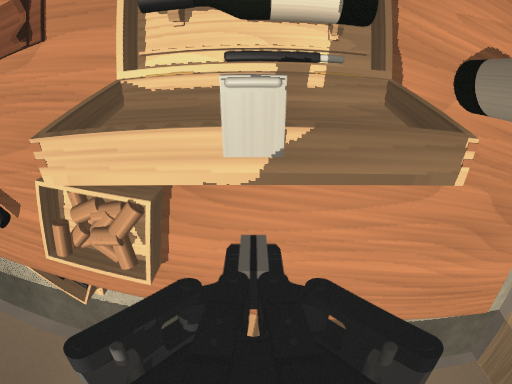

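```bash
cat >> h.py <<'E'
def lidpath(th,s=.135,off=.033,a=.011):
    d=np.array([-np.cos(th),0,np.sin(th)]);n=np.array([np.sin(th),0,np.cos(th)])
    P=np.array([.075,0,.05])+s*d+.036*n
    if th>1.57: P[0]=(np.array([.075,0,.05])+.15*d+.036*n)[0]
    return cw([P[0]+a,0,P[2]-off])
E
python3 - <<'E'
from h import *
st=env.get_state();Rt=R.from_quat(st['orientation']).as_matrix()
go(st,[*cw([.180,0,0])[:2],.135])
for th in np.arange(1.85,.95,-.08):
    p=lidpath(th); print(round(th,2),wc(p).round(4),(Rt.T@(p-np.array(st['position']))*100).round(1))
E
```

```text
offset [0.2  0.07 4.12] roll 0 xang now -3.0019 tilt -0.9999
1.85 [0.1619 0.     0.1369] [2.  0.1 3.9]
1.77 [0.151  0.     0.1422] [3.1 0.1 3.4]
1.69 [0.1396 0.     0.1468] [4.2 0.1 2.9]
1.61 [0.1279 0.     0.1505] [5.4 0.1 2.5]
1.53 [0.1165 0.     0.1534] [6.5 0.1 2.2]
1.45 [0.1055 0.     0.1554] [7.6 0.1 2. ]
1.37 [0.0944 0.     0.1565] [8.7 0.1 1.9]
1.29 [0.0832 0.     0.1567] [9.9 0.1 1.8]
1.21 [0.072 0.    0.156] [11.   0.1  1.9]
1.13 [ 0.061  -0.      0.1545] [12.1  0.1  2. ]
1.05 [0.0501 0.     0.152 ] [13.2  0.1  2.3]
0.97 [0.0394 0.     0.1487] [14.2  0.1  2.6]
```

carry_out([
  {"hand": 0,"offset": [0.2,0.1,2],"roll": 0},
  {"hand": 0,"offset": [0.3,0.1,4],"roll": 0},
  {"hand": 0,"offset": [1,0.1,4],"roll": 0},
  {"hand": 0,"offset": [1.5,0.1,3.9],"roll": 0},
  {"hand": 0,"offset": [2,0.1,3.8],"roll": 0},
  {"hand": 0,"offset": [2.6,0.1,3.6],"roll": 0},
  {"hand": 0,"offset": [3.2,0.1,3.4],"roll": 0},
  {"hand": 0,"offset": [3.7,0.1,3.1],"roll": 0},
  {"hand": 0,"offset": [4.2,0.1,2.9],"roll": 0},
])

```text
clock: 20.08
position: [0.6686, 0.2071, 0.1482]
orientation: [-0.07, 0.998, -0.001, 0.008]
contact_force: [0.4, 0.5, 0.7]
finger_gap: 0.004
```

```bash
python3 - <<'E'
from h import *
st=env.get_state();show(st);print(wc(st['position']))
im=cv2.cvtColor(eyes.grab_frame('scene'),cv2.COLOR_RGB2BGR)
zoom(im,'pics/s21.png',190,130,160,150,5)
Rt=R.from_quat(st['orientation']).as_matrix()
for th in np.arange(1.65,.6,-.08):
    p=lidpath(th); print(round(th,2),wc(p).round(4),(Rt.T@(p-np.array(st['position']))*100).round(1))
E
```

```text
t 20.08 pos [0.6686 0.2071 0.1482] q [-0.0698  0.9975 -0.0014  0.0077] F [0.4 0.5 0.7] gap 0.004 qpos [-0.43  0.61  0.1   1.72 -0.07  0.8   1.41]
[0.14000891 0.00054917 0.14819365]
1.65 [ 0.1338 -0.      0.1487] [ 0.6 -0.1 -0.1]
1.57 [ 0.1219 -0.      0.152 ] [ 1.8 -0.1 -0.4]
1.49 [0.111  0.     0.1545] [ 2.9 -0.1 -0.7]
1.41 [ 0.0999 -0.      0.156 ] [ 4.  -0.1 -0.8]
1.33 [0.0888 0.     0.1567] [ 5.1 -0.1 -0.9]
1.25 [ 0.0776 -0.      0.1565] [ 6.2 -0.1 -0.9]
1.17 [ 0.0665 -0.      0.1553] [ 7.3 -0.1 -0.8]
1.09 [0.0555 0.     0.1533] [ 8.4 -0.1 -0.6]
1.01 [0.0447 0.     0.1505] [ 9.5 -0.1 -0.4]
0.93 [0.0342 0.     0.1467] [10.6 -0.1 -0. ]
0.85 [0.0239 0.     0.1422] [11.6 -0.1  0.4]
0.77 [ 0.0141 -0.      0.1368] [12.6 -0.1  0.9]
0.69 [ 0.0048 -0.      0.1307] [13.5 -0.1  1.5]
0.61 [-0.004   0.      0.1238] [14.4 -0.1  2.2]
```

View pics/s21.png

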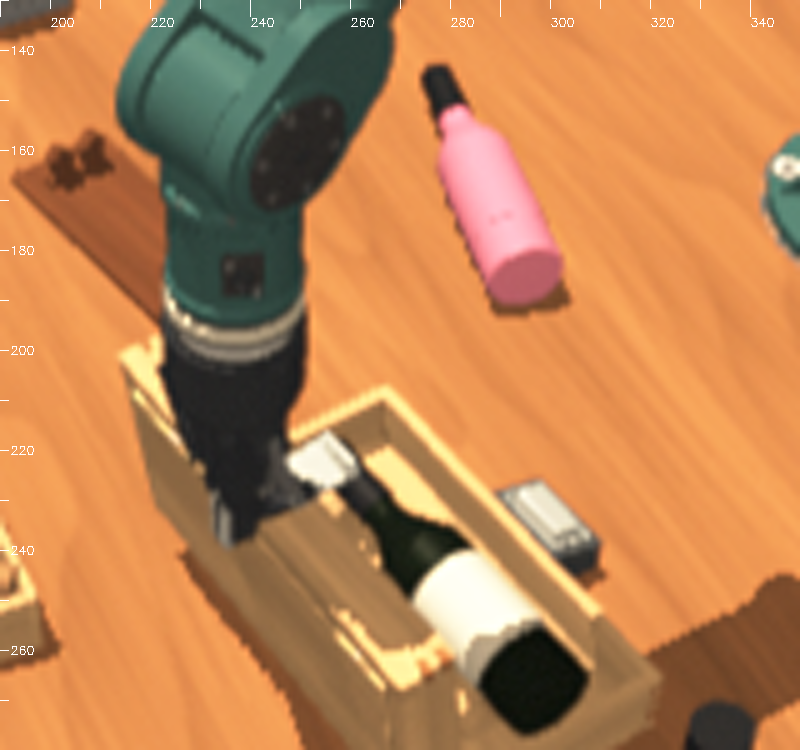

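carry_out([
  {"hand": 0,"offset": [0.6,-0.1,-0.1],"roll": 0},
  {"hand": 0,"offset": [1.2,-0.1,-0.2],"roll": 0},
  {"hand": 0,"offset": [1.8,-0.1,-0.4],"roll": 0},
  {"hand": 0,"offset": [2.4,-0.1,-0.5],"roll": 0},
  {"hand": 0,"offset": [2.9,-0.1,-0.7],"roll": 0},
  {"hand": 0,"offset": [3.5,-0.1,-0.7],"roll": 0},
  {"hand": 0,"offset": [4,-0.1,-0.8],"roll": 0},
  {"hand": 0,"offset": [4.6,-0.1,-0.9],"roll": 0},
  {"hand": 0,"offset": [5.1,-0.1,-0.9],"roll": 0},
])

```text
clock: 20.88
position: [0.6162, 0.1987, 0.1566]
orientation: [-0.07, 0.998, -0.002, 0.007]
contact_force: [0.8, 0.6, 1.0]
finger_gap: 0.001
```

```bash
python3 - <<'E'
from h import *
st=env.get_state();show(st);print(wc(st['position']))
im=cv2.cvtColor(eyes.grab_frame('scene'),cv2.COLOR_RGB2BGR)
zoom(im,'pics/s22.png',190,130,160,150,5)
Rt=R.from_quat(st['orientation']).as_matrix()
for th in np.arange(1.33,.3,-.08):
    p=lidpath(th); print(round(th,2),wc(p).round(4),(Rt.T@(p-np.array(st['position']))*100).round(1))
E
```

```text
t 20.88 pos [0.6162 0.1987 0.1566] q [-0.0699  0.9975 -0.0015  0.0068] F [0.8 0.6 1. ] gap 0.001 qpos [-0.46  0.54  0.1   1.84 -0.06  0.76  1.39]
[ 0.08699794 -0.00044479  0.15658349]
1.33 [ 0.0888 -0.      0.1567] [-0.2  0.  -0. ]
1.25 [ 0.0776 -0.      0.1565] [ 0.9  0.  -0. ]
1.17 [ 0.0665 -0.      0.1553] [2.1 0.  0.1]
1.09 [0.0555 0.     0.1533] [3.2 0.  0.3]
1.01 [ 0.0447 -0.      0.1505] [4.2 0.  0.6]
0.93 [ 0.0342 -0.      0.1467] [5.3 0.  0.9]
0.85 [ 0.0239 -0.      0.1422] [6.3 0.  1.4]
0.77 [0.0141 0.     0.1368] [7.3 0.1 1.9]
0.69 [ 0.0048 -0.      0.1307] [8.3 0.1 2.5]
0.61 [-0.004  -0.      0.1238] [9.1 0.1 3.2]
0.53 [-0.0123  0.      0.1163] [10.   0.1  3.9]
0.45 [-0.0199 -0.      0.1081] [10.8  0.1  4.7]
0.37 [-0.0268  0.      0.0994] [11.5  0.1  5.6]
```

View pics/s22.png

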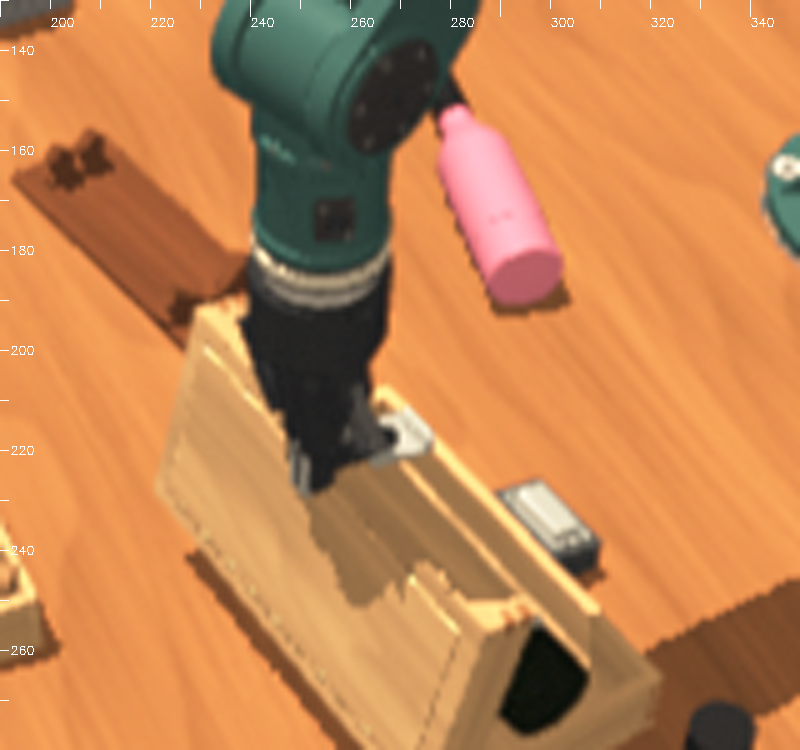

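carry_out([
  {"hand": 0,"offset": [0.5,0,0],"roll": 0},
  {"hand": 0,"offset": [1.4,0,0],"roll": 0},
  {"hand": 0,"offset": [2.1,0,0.1],"roll": 0},
  {"hand": 0,"offset": [2.9,0,0.3],"roll": 0},
  {"hand": 0,"offset": [3.7,0,0.5],"roll": 0},
  {"hand": 0,"offset": [4.5,0,0.7],"roll": 0},
  {"hand": 0,"offset": [5.3,0,0.9],"roll": 0},
  {"hand": 0,"offset": [6.1,0,1.3],"roll": 0},
  {"hand": 0,"offset": [6.8,0,1.7],"roll": 0},
  {"hand": 0,"offset": [7.3,0,1.9],"roll": 0},
])

```text
clock: 21.77
position: [0.5412, 0.1881, 0.1358]
orientation: [-0.07, 0.998, -0.002, 0.005]
contact_force: [0.6, -0.2, 0.2]
finger_gap: -0.0
```

```bash
python3 - <<'E'
from h import *
st=env.get_state();show(st);print(wc(st['position']))
im=cv2.cvtColor(eyes.grab_frame('scene'),cv2.COLOR_RGB2BGR)
zoom(im,'pics/s23.png',190,130,160,150,5)
Rt=R.from_quat(st['orientation']).as_matrix()
for th in list(np.arange(.77,.2,-.08))+[.18,.15,.12,.1,.08,.06,.04,.02,0]:
    p=lidpath(th); print(round(th,2),wc(p).round(4),(Rt.T@(p-np.array(st['position']))*100).round(1))
E
```

```text
t 21.77 pos [0.5412 0.1881 0.1358] q [-0.0702  0.9975 -0.0018  0.0051] F [ 0.6 -0.2  0.2] gap -0.0 qpos [-0.49  0.48  0.1   2.02 -0.06  0.64  1.36]
[ 0.01128048 -0.00050222  0.13576576]
0.77 [0.0141 0.     0.1368] [-0.3  0.  -0.1]
0.69 [0.0048 0.     0.1307] [0.7 0.1 0.5]
0.61 [-0.004  -0.      0.1238] [1.5 0.1 1.2]
0.53 [-0.0123 -0.      0.1163] [2.4 0.1 1.9]
0.45 [-0.0199 -0.      0.1081] [3.1 0.1 2.7]
0.37 [-0.0268 -0.      0.0994] [3.8 0.1 3.6]
0.29 [-0.0331  0.      0.0901] [4.5 0.1 4.5]
0.21 [-0.0385 -0.      0.0804] [5.  0.1 5.5]
0.18 [-0.0404  0.      0.0766] [5.2 0.1 5.9]
0.15 [-0.0421  0.      0.0728] [5.4 0.1 6.2]
0.12 [-0.0437 -0.      0.0689] [5.6 0.1 6.6]
0.1 [-0.0447  0.      0.0663] [5.7 0.1 6.9]
0.08 [-0.0457 -0.      0.0637] [5.8 0.1 7.2]
0.06 [-0.0466  0.      0.061 ] [5.9 0.1 7.4]
0.04 [-0.0475  0.      0.0584] [6.  0.1 7.7]
0.02 [-0.0483  0.      0.0557] [6.  0.1 7.9]
0 [-0.049 -0.     0.053] [6.1 0.1 8.2]
```

View pics/s23.png

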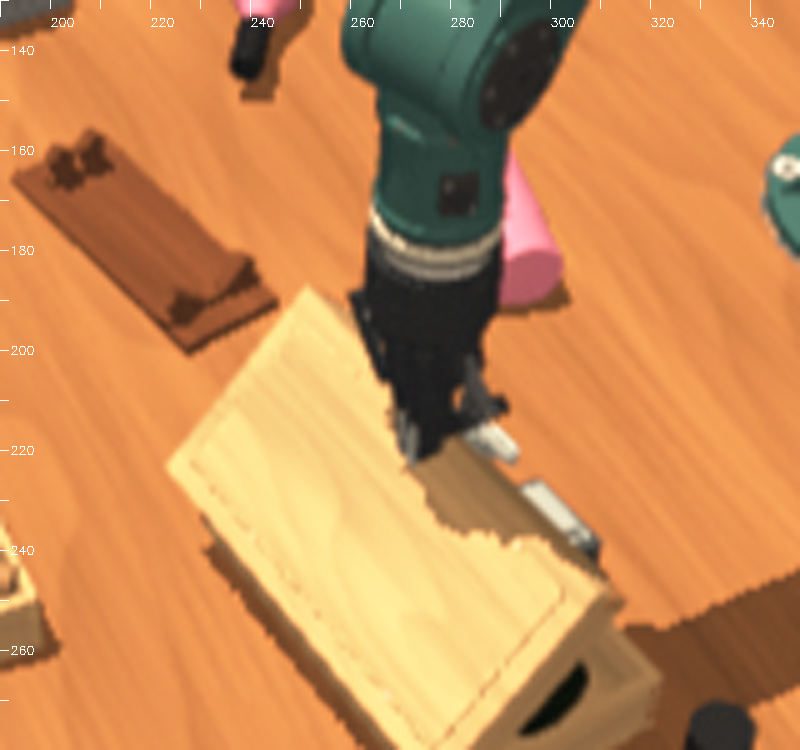

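carry_out([
  {"hand": 0,"offset": [0.4,0.1,0.3],"roll": 0},
  {"hand": 0,"offset": [1.1,0.1,0.9],"roll": 0},
  {"hand": 0,"offset": [1.8,0.1,1.4],"roll": 0},
  {"hand": 0,"offset": [2.4,0.1,1.9],"roll": 0},
  {"hand": 0,"offset": [2.9,0.1,2.5],"roll": 0},
  {"hand": 0,"offset": [3.4,0.1,3.1],"roll": 0},
  {"hand": 0,"offset": [3.8,0.1,3.7],"roll": 0},
  {"hand": 0,"offset": [4.3,0.1,4.3],"roll": 0},
  {"hand": 0,"offset": [4.6,0.1,4.8],"roll": 0},
  {"hand": 0,"offset": [4.9,0.1,5.2],"roll": 0},
])

```text
clock: 22.65
position: [0.4916, 0.1818, 0.0823]
orientation: [-0.07, 0.998, -0.002, 0.004]
contact_force: [0.8, 0.2, 1.2]
finger_gap: 0.001
```

```bash
python3 - <<'E'
from h import *
st=env.get_state();show(st);print(wc(st['position']))
im=cv2.cvtColor(eyes.grab_frame('scene'),cv2.COLOR_RGB2BGR)
zoom(im,'pics/s24.png',190,130,160,150,5)
cv2.imwrite('pics/d4.png',cv2.cvtColor(eyes.grab_frame('wrist'),cv2.COLOR_RGB2BGR))
Rt=R.from_quat(st['orientation']).as_matrix()
for th in [.26,.18,.15,.12,.1,.08,.06,.04,.02,0]:
    p=lidpath(th); print(round(th,2),wc(p).round(4),(Rt.T@(p-np.array(st['position']))*100).round(2))
E
```

```text
t 22.65 pos [0.4916 0.1818 0.0823] q [-0.0703  0.9975 -0.002   0.0043] F [0.8 0.2 1.2] gap 0.001 qpos [-0.51  0.52  0.08  2.15 -0.07  0.47  1.34]
[-0.03873748  0.00024467  0.08232412]
0.26 [-0.0352 -0.      0.0865] [-0.36 -0.03 -0.41]
0.18 [-0.0404  0.      0.0766] [ 0.17 -0.02  0.57]
0.15 [-0.0421  0.      0.0728] [ 0.34 -0.02  0.95]
0.12 [-0.0437 -0.      0.0689] [ 0.51 -0.02  1.34]
0.1 [-0.0447  0.      0.0663] [ 0.61 -0.02  1.6 ]
0.08 [-0.0457 -0.      0.0637] [ 0.71 -0.02  1.86]
0.06 [-0.0466  0.      0.061 ] [ 0.8  -0.01  2.12]
0.04 [-0.0475  0.      0.0584] [ 0.89 -0.01  2.39]
0.02 [-0.0483  0.      0.0557] [ 0.97 -0.01  2.66]
0 [-0.049 -0.     0.053] [ 1.05 -0.01  2.92]
```

View pics/s24.png

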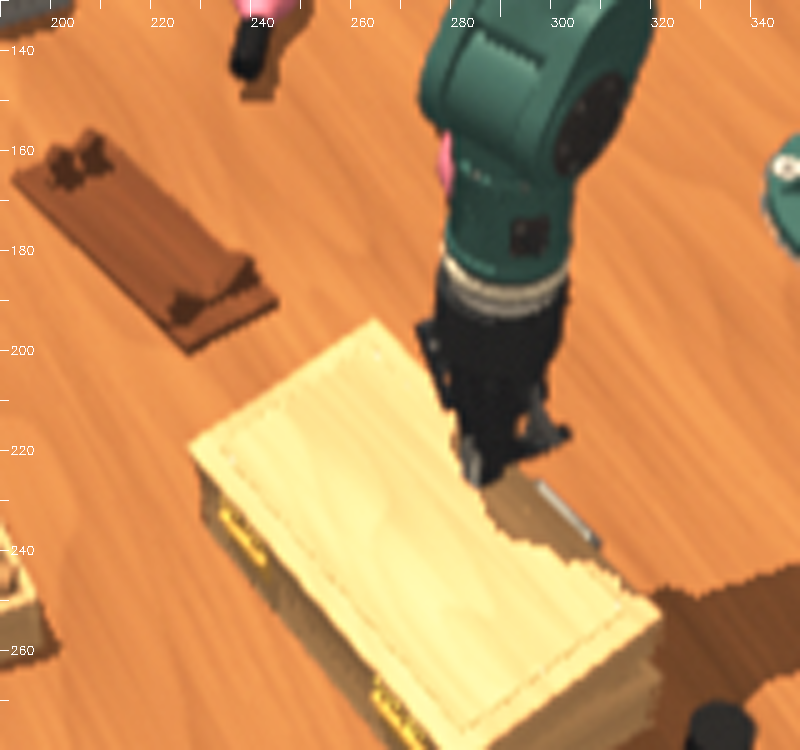

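View pics/d4.png

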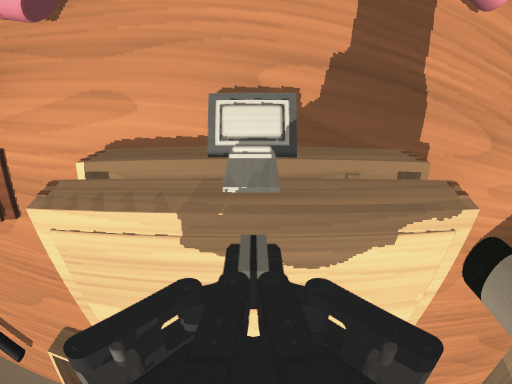

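carry_out([
  {"hand": 0,"offset": [0.1,0,0.4],"roll": 0},
  {"hand": 0,"offset": [0.25,0,0.8],"roll": 0},
  {"hand": 0,"offset": [0.4,0,1.1],"roll": 0},
  {"hand": 0,"offset": [0.5,0,1.35],"roll": 0},
  {"hand": 0,"offset": [0.6,0,1.6],"roll": 0},
  {"hand": 0,"offset": [0.6,0,1.6],"roll": 0},
])

```text
clock: 23.25
position: [0.4847, 0.1805, 0.0657]
orientation: [-0.07, 0.998, -0.002, 0.003]
contact_force: [-0.8, 0.3, 2.3]
finger_gap: 0.0
```

carry_out([
  {"hand": 0,"offset": [0.05,0,0.2],"roll": 0},
  {"hand": 0,"offset": [0.1,0,0.4],"roll": 0},
  {"hand": 0,"offset": [0.1,0,0.4],"roll": 0},
])

```text
clock: 23.5
position: [0.4835, 0.1803, 0.0616]
orientation: [-0.07, 0.998, -0.002, 0.003]
contact_force: [-1.6, 0.3, 3.6]
finger_gap: 0.001
```

carry_out([
  {"hand": 0,"offset": [0.05,0,0.15],"roll": 0},
  {"hand": 0,"offset": [0.1,0,0.3],"roll": 0},
  {"hand": 0,"offset": [0.1,0,0.3],"roll": 0},
])

```text
clock: 23.75
position: [0.4826, 0.1803, 0.059]
orientation: [-0.07, 0.998, -0.002, 0.003]
contact_force: [-2.9, 0.6, 6.7]
finger_gap: -0.003
```

carry_out([
  {"hand": 0,"offset": [0,0,0.1],"roll": 0},
  {"hand": 0,"offset": [0,0,0.25],"roll": 0},
  {"hand": 0,"offset": [0,0,0.25],"roll": 0},
])

```text
clock: 24.0
position: [0.482, 0.1802, 0.0572]
orientation: [-0.07, 0.998, -0.002, 0.002]
contact_force: [-3.0, 0.4, 10.7]
finger_gap: 0.002
```

carry_out([
  {"hand": 0,"offset": [0,0,0.1],"roll": 0},
  {"hand": 0,"offset": [0,0,0.2],"roll": 0},
  {"hand": 0,"offset": [0,0,0.2],"roll": 0},
])

```text
clock: 24.25
position: [0.4815, 0.1801, 0.0557]
orientation: [-0.07, 0.998, -0.002, 0.002]
contact_force: [-2.6, 0.4, 4.4]
finger_gap: -0.001
```

```bash
python3 - <<'E'
from h import *
st=env.get_state();show(st)
im=cv2.cvtColor(eyes.grab_frame('wrist'),cv2.COLOR_RGB2BGR)
cv2.imwrite('pics/d5.png',im); zoom(im,'pics/d5z.png',170,90,170,130,4)
E
```

```text
t 24.25 pos [0.4815 0.1801 0.0557] q [-0.0704  0.9975 -0.0024  0.002 ] F [-2.6  0.4  4.4] gap -0.001 qpos [-0.5   0.55  0.07  2.18 -0.08  0.4   1.34]
```

View pics/d5z.png

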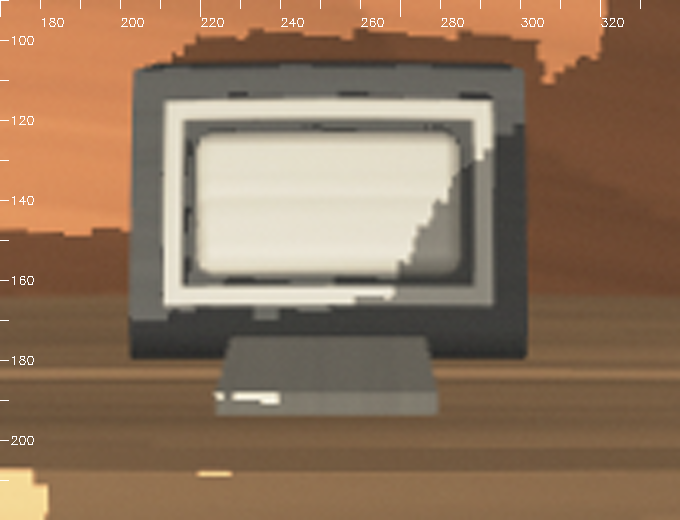

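The force dropped from 10.7 to 4.4 N, so the bolt probably went over. I'll press one more millimetre to check that the lid reaches the rim.

carry_out([
  {"hand": 0,"offset": [0,0,0.08],"roll": 0},
  {"hand": 0,"offset": [0,0,0.15],"roll": 0},
  {"hand": 0,"offset": [0,0,0.15],"roll": 0},
])

```text
clock: 24.55
position: [0.4819, 0.18, 0.0539]
orientation: [-0.07, 0.998, -0.002, 0.002]
contact_force: [0.1, 0.4, -0.7]
finger_gap: 0.003
```

carry_out([
  {"hand": 0,"offset": [0,0,-1],"roll": 0},
  {"hand": 0,"offset": [0,0,-4],"roll": 0},
  {"hand": 0,"offset": [0,0,-8],"roll": 0},
  {"hand": 0,"offset": [1,0,-12],"roll": 0},
  {"hand": 0,"offset": [3,0,-15],"roll": 0},
  {"hand": 0,"offset": [4,0,-15],"roll": 0},
  {"hand": 0,"offset": [4,0,-15],"roll": 0},
  {"hand": 0,"offset": [4,0,-15],"roll": 0},
])

```text
clock: 25.22
position: [0.4412, 0.1748, 0.2039]
orientation: [-0.071, 0.998, -0.002, 0.003]
contact_force: [0.4, 0.5, 0.2]
finger_gap: 0.006
```

```bash
python3 - <<'E'
from h import *
import json
st=env.get_state();show(st)
json.dump({k:np.array(v).tolist() for k,v in st.items()},open('e1.json','w'))
im=cv2.cvtColor(eyes.grab_frame('wrist'),cv2.COLOR_RGB2BGR)
cv2.imwrite('pics/e1.png',im); zoom(im,'pics/e1z.png',200,110,110,90,7)
im=cv2.cvtColor(eyes.grab_frame('scene'),cv2.COLOR_RGB2BGR)
cv2.imwrite('pics/s25.png',im);zoom(im,'pics/s25z.png',190,160,160,140,5)
E
```

```text
t 25.22 pos [0.4412 0.1748 0.2039] q [-0.0705  0.9975 -0.0023  0.0027] F [0.4 0.5 0.2] gap 0.006 qpos [-0.57  0.27  0.12  2.16 -0.04  0.71  1.28]
```

View pics/e1.png

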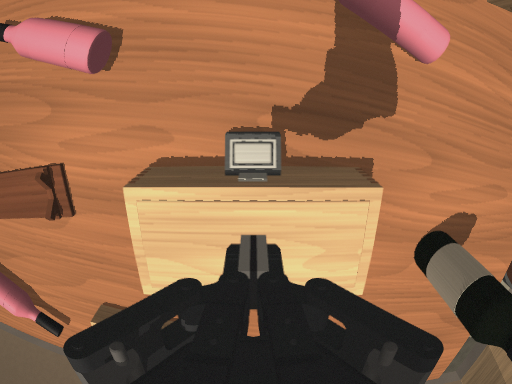

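View pics/e1z.png

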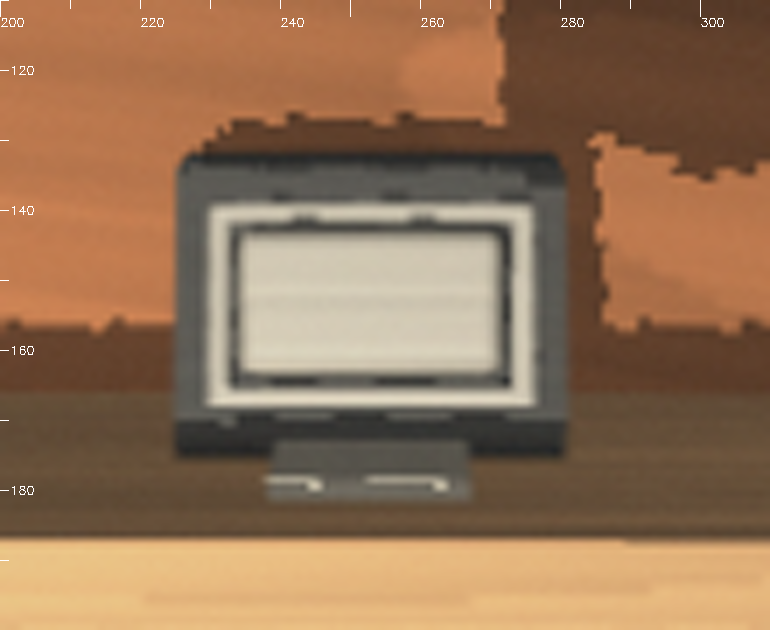

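View pics/s25z.png

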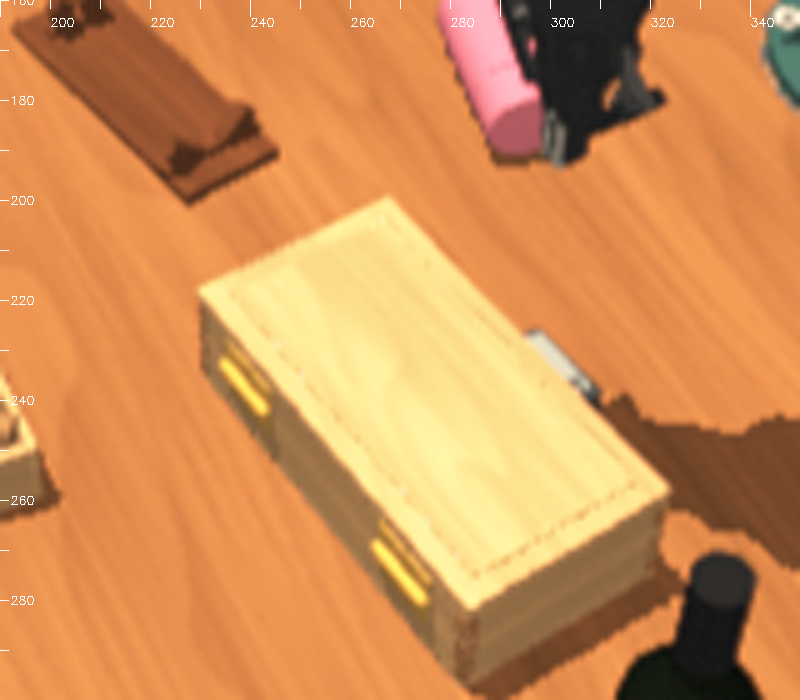

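The lid corners in the scene view, (322.5,258) and (284,282), match the first picture, and the pad's frame looks as it did at the start. I'll wait briefly and check that nothing moves.

carry_out([
  {"hand": 0,"offset": [0,0,-2],"roll": 0},
  {"hand": 0,"offset": [0,0,-2],"roll": 0},
  {"hand": 0,"offset": [0,0,-2],"roll": 0},
  {"hand": 0,"offset": [0,0,-2],"roll": 0},
  {"hand": 0,"offset": [0,0,-2],"roll": 0},
  {"hand": 0,"offset": [0,0,-2],"roll": 0},
  {"hand": 0,"offset": [0,0,-2],"roll": 0},
  {"hand": 0,"offset": [0,0,-2],"roll": 0},
])

```text
clock: 25.98
position: [0.4414, 0.1748, 0.2225]
orientation: [-0.07, 0.998, -0.003, 0.002]
contact_force: [0.1, -0.0, -0.1]
finger_gap: 0.0
```

```bash
python3 - <<'E'
from h import *
st=env.get_state();show(st)
a=cv2.imread('pics/scene0.png').astype(int);c=cv2.imread('pics/s25.png').astype(int)
b=cv2.cvtColor(eyes.grab_frame('scene'),cv2.COLOR_RGB2BGR).astype(int)
m=(slice(200,285),slice(225,292))
print('lid diff vs start',abs(a-b)[m].max(-1).mean(),(abs(a-b)[m].max(-1)>30).sum(),'vs 1s ago',(abs(c-b)[m].max(-1)>30).sum())
for n,mm in (('big',(slice(270,350),slice(300,345))),('cork',(slice(210,275),slice(140,205))),('tape',(slice(100,145),slice(155,210)))):
    print(n,(abs(a-b)[mm].max(-1)>30).sum())
print(env.finish_job())
E
```

```text
t 25.98 pos [0.4414 0.1748 0.2225] q [-0.0703  0.9975 -0.003   0.0016] F [ 0.1 -0.  -0.1] gap 0.0 qpos [-0.58  0.24  0.12  2.14 -0.03  0.76  1.27]
lid diff vs start 7.263388937664618 4 vs 1s ago 0
big 1
cork 0
tape 0
the job is handed in; nothing more can be done
None
```

The bottle is packed and the job is handed in at about 26 s; no verdict was reported. I pressed the pad to its stop and let it go, and the lid sprang up. I then laid the bottle in the saddles, neck in the narrow one, and pushed the lid over until the catch snapped.

**Pressing force:** the highest reading was 17.8 N with the pad at its stop. At the snap the force on the lid peaked at 10.7 N, dropped to 4.4 N, and was about zero after one more millimetre.

**Last checks:**
- **Bottle:** before I shut the lid, its origin measured at about case x -9, y +32 mm. I could not see it again afterwards.
- **Lid and pad:** the lid matches the starting picture (4 differing pixels) and did not move over the last 0.75 s. The pad looks fully up.
- **Bystanders:** none shows any change beyond one pixel.
- **Arm:** clear of everything, with the force reading near zero.

**Disagreements with the description:**
- The finger tips lie about 30 mm (shut) to 47 mm (open) behind the reported TCP. I found this in the pictures and when the fingers touched the pad, and allowed for it in every height after that.
- Some early heights measured from two views were off. The lid's corners read about 6 mm low, and the pad read 54 mm at first, against about 40 mm when I judged it by its known size. The two label-edge heights were unusable, so I did not use them.

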